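Put the eyedrops away and clamp the case shut

ROBOT

A 7-joint arm with a two-finger parallel gripper is mounted at the origin on the work surface. World frame = base frame: x ahead of the robot, y to its left, z up, the work surface at z = 0. Lengths are in m, angles in rad, forces in N, time in s.
With the tool pointing down it reaches from about 0.425 to 1.025 m from the base axis. Payload 9.4 kg.
Tool frame: the origin (TCP) lies between the finger pads; the fingertips stand 14 mm ahead of it and the grasp point (between the pads) lies 5 mm behind it; z points along the fingers, y is the line along which they close (so a half turn about z gives the same grasp; the last joint's range is limited). The gripper opens to 93 mm and grips with 3 to 60 N. Pads are 15 mm wide; open, the fingers measure 128 mm over their backs; the gripper's body (75 mm by 188 mm) begins 65 mm behind the grasp point.
Start: joints at [-1.184, 0.599, -0.003, 1.599, 0.002, 0.943, -0.08], TCP at [0.324, 0.648, 0.233] pointing down, gripper open.
Joint ranges: [-2.57, 2.57], [-0.35, 1.97], [-1.29, 1.29], [0.11, 2.56], [-1.05, 4.19], [0.11, 1.86], [-2.63, 2.63]. Speed limits (rad/s): [2.22, 2.22, 3.01, 3.01, 3.14, 3.14, 3.14].

INTERFACE

Orientations are given as a 3x3 rotation matrix whose columns are the frame's x, y, z axes.
In Python, from station import manip gives the robot as it stands.
- The arm moves only by the tool drive_tool, never from a script. Its arguments are lists of equal length, an entry for each row: "claw": the finger opening in m, from 0 to 0.093; "xyz": the shift along the tool's x, y, z in m, a list of three; "angular": the turn, a rotation vector about the tool's x, y, z in rad, a list of three. In form: {"claw": [claw, ...], "xyz": [[dx, dy, dz], ...], "angular": [[rx, ry, rz], ...]}. A call has 1 to 12 rows; each row is the pose to reach, as a shift and turn from the pose commanded when the call began, along the tool's axes at that moment; what a row does not reach only later rows make up. A row lasts 1/12 s, in which the tool goes at most 41.7 mm and 7.16 degrees, less where a joint would pass 70% of its speed; a pose out of reach is approached as far as the arm can. A call with a gripper value outside its range is refused whole. The fingers move at their own pace and stop on an object; "newtons" is the grip in N (left out, the last holds). Time passes only in rows, so rows that repeat a pose let the fingers close. It gives the time, the measured TCP pose, the force, the opening and the grip force at its end, in the units of the state.
- manip.get_state(): the state, without advancing time (a new reading comes with each control period).
- manip.camera(name): name is "side" or "top"; returns (picture, depth): 400x640x3 uint8, blue, green, red; 400x640 float32, m along the optical axis (not along the pixel's ray), 0 where there is no reading.
- manip.camera_model(name): a dict with "camera_matrix" (3x3 intrinsics, pixels), "D" ([k1, k2, p1, p2, k3] as OpenCV has them; the pictures are not rectified), "pose" (4x4, takes a point from camera to world coordinates). Camera axes: x right, y down, z forward; pixel columns grow to the right and rows downward; lengths in m; the calibration is good to about 2 mm. A picture is of the moment at which its call begins. camera_model takes no time and is no camera call.
- manip.close_job(): hands the job in; it is judged then, once.
The state is a dict: "clock": time; "joint_positions": joint angles; "dq": joint speeds; "joint_efforts": joint torques, N m; "eef_pos": TCP position; "tool_rot": TCP orientation; "wrist_force": force on the tool from outside, world axes, zero at the start; "ft_torque": the same for the moment, N m; "gripper_width": finger opening in m; "gripper_force": force on a finger pad.
Only numpy, scipy, OpenCV 4.12 (cv2) and the standard library are available. Lean on these libraries where they do the work, as an engineer would, in place of code of your own. Each camera call takes 0.05 s, during which the arm holds its last target. There are 200 camera calls.

TASK

Stand the fallen eyedrop bottle up on the cart top and let go of it, then take it again from above by its cap and set it upright on the floor of the empty half of the steel case. Next put the loose lid on so that it sits fully home, and last swing the clamp all the way down onto the lid. Set the bottle and the lid down rather than dropping them, leave the bottle that is already in the case standing, and do not disturb the other things on the cart.

Things in the scene. Friction and masses are not known exactly. Their poses are not given: they have to be found in the camera images.
- bottle: the squat white eyedrop bottle to put away, lying on the cart top on a broad (34 mm) face, cap pointing to the robot's right (-y), within 0.6 rad. Body 34 (x) x 28 (y) x 38 mm high; 35 g. Origin: centre of its base, z from base to cap: at first z is level, 14 mm above the cart top, and x is level across the 34 mm width. It stands safely on its base
- bottle_cap (a point): centre of the top of that bottle's cap, 64 mm from its base; the grey cap is round, 20 mm across, from 42 to 64 mm above the base
- case_empty (a point): centre of the floor of the case's empty half, 36 mm from the case's centre along its +y, 4 mm above the cart top
- lid_handle (a point): middle of the top of the lid's black bar handle, 39 mm above the lid's origin; the bar is 12 mm thick (lid's x), 44 mm long (lid's y), 26 mm high above the plate
- stored_bottle: an equal bottle already standing in the half of the case that is nearer the clamp, to be left standing there. Origin: centre of its base, z up to the cap
- case: open stainless case fixed on the cart top, outside 108 (x) x 150 (y) x 80 mm high, walls and floor 4 mm; a divider across y = 0, 3 mm thick, rises to 24 mm. Origin: centre of its underside. Outside its -y end stands the clamp's bracket (y -75 to -103 mm, x within 18 mm, 96 mm high); the stored bottle stands in its -y half, the +y half is empty
- lid: loose stainless lid lying right way up: plate 114 (x) x 156 (y) x 5 mm, under it a lip 93 x 135 mm, 8 mm deep, that enters the case's mouth (100 x 142 mm) until the plate rests on the rim. 220 g. Origin: centre of the lip's underside; plate top 13 mm above it. Seated: on the case's axis, origin 72 mm above the case's origin, long sides together, either way round
- clamp (a joint): angle of the clamp arm (rad): 0 fully down, arm level over the lid; about 1.57 upright; larger leaning away from the case (at most 2.1). A stiff hinge (friction 0.12 N m, about 2.5 N at the bar) that stays where it is left. It starts up, its bar some 145 mm above the cart top. With the lid seated the arm comes down to 0, just touching the lid
- clamp_pivot (a point): the clamp's hinge axis, 95 mm from the case's centre towards the case's -y, 90 mm above the case's underside; axis along the case's x
- clamp_bar (a point): middle of the clamp's cross-bar (10 mm thick, 46 mm long along the case's x) at the end of its arm, 55 mm from the pivot. The arm is 14 mm wide and 8 mm thick; when down it points along the case's +y from the pivot
- kidney_dish: bystander: stainless kidney-shaped dish, about 200 x 100 mm, 38 mm high, origin under its middle
- tumbler: bystander: glass tumbler, 72 mm across, 90 mm high, origin centre of underside
- timer: bystander: round kitchen-type timer with a knob, 64 mm across, 37 mm high, origin centre of underside
- dropper: bystander: upright amber dropper bottle, 36 mm across, 85 mm high, origin centre of underside
- thermometer: bystander: flat digital thermometer 120 x 18 x 10 mm, origin under the middle of its wide part
- oximeter: bystander: finger oximeter, grey block 58 x 32 x 30 mm, origin centre of underside
Not all that is in view belongs to the job. What is shaped like the lid but brown or yellow is not meant.

How it is judged:
On the way, in this order (a step that is already met when the one before it is completed fails the run):
1. the fallen bottle stands upright on the cart top, let go (angle between bottle's own z axis and vertical below 0.15 rad and height (world z) of bottle below 0.006 m and contact force between the fingers and bottle below 0.05 N), for 0.2 s.
2. the bottle stands upright on the floor of the case's empty half, let go (angle between bottle's own z axis and vertical below 0.15 rad and z of bottle in the frame of case between 0 and 0.009 m and x of bottle in the frame of case between -0.045 and 0.045 m and y of bottle in the frame of case between 0.005 and 0.07 m and contact force between the fingers and bottle below 0.05 N), for 0.2 s.
3. the lid sits fully home on the case, let go, the clamp still up (angle between bottle's own z axis and vertical below 0.15 rad and z of bottle in the frame of case between 0 and 0.009 m and x of bottle in the frame of case between -0.045 and 0.045 m and y of bottle in the frame of case between 0.005 and 0.07 m and z of lid in the frame of case between 0.069 and 0.075 m and x of lid in the frame of case between -0.008 and 0.008 m and y of lid in the frame of case between -0.008 and 0.008 m and angle between lid's own z axis and vertical below 0.03 rad and contact force between the fingers and lid below 0.05 N and value of joint clamp above 0.8 rad), for 0.2 s.
At the end, for the whole second after the job is handed in: both bottles upright (0.15 rad) on the case's floor, each in its own half; lid home (origin 69 to 75 mm above the case's, within 8 mm of its axis in x and y, tilt under 0.03 rad); clamp under 0.08 rad; lid and bottle at rest (angle between each of bottle, stored_bottle's own z axis and vertical below 0.15 rad and z of bottle in the frame of case between 0 and 0.009 m and x of bottle in the frame of case between -0.045 and 0.045 m and y of bottle in the frame of case between 0.005 and 0.07 m and z of stored_bottle in the frame of case between 0 and 0.009 m and x of stored_bottle in the frame of case between -0.045 and 0.045 m and y of stored_bottle in the frame of case between -0.07 and -0.005 m and z of lid in the frame of case between 0.069 and 0.075 m and x of lid in the frame of case between -0.008 and 0.008 m and y of lid in the frame of case between -0.008 and 0.008 m and angle between lid's own z axis and vertical below 0.03 rad and value of joint clamp below 0.08 rad and linear speed of each of lid, bottle below 0.02 m/s); the robot touches nothing.
It fails at once if the stored bottle is tipped over (angle between stored_bottle's own z axis and vertical above 0.5 rad).
It fails at once if the bottle is dropped into the case (let go more than 20 mm above the case's floor) (horizontal distance between bottle and case below 0.07 m and z of bottle in the frame of case above 0.024 m and contact force between the fingers and bottle below 0.05 N and height (world z) of bottle below 0.3 m).
It fails at once if the lid is dropped onto the case (let go more than 20 mm above its seat) (horizontal distance between lid and case below 0.07 m and z of lid in the frame of case above 0.092 m and contact force between the fingers and lid below 0.05 N and height (world z) of lid below 0.3 m).
It fails at once if one of the other things on the cart is moved by more than 30 mm (distance of any of kidney_dish, tumbler, timer, dropper, thermometer, oximeter from where it was at the start of the episode above 0.03 m).
It also fails if it takes over 72 s, if anything falls off the work surface, if the arm or the gripper's body presses on something with over 40 N, if the wrist force passes 120 N, or if a joint passes its speed limit or range.

## Working session

There is one attempt and no reset: what is moved stays moved. The work goes in short steps, Python scripts to look and compute and a tool call to move; the robot and the scene stay as the last step left them, time stands still between calls to the robot, and variables do not carry over. Pictures are saved under pics/ and viewed, at most 13 in all, crops included, and the job is handed in when it is done.

Besides the shell and the picture viewer there is one more tool, called after ">>>" as name(argument=value, ...), one argument or row to a line, values as JSON. drive_tool: Moves the arm, as the interface text tells. Its arguments: {"type":"object","properties":{"claw":{"type":"array","items":{"type":"number"}},"xyz":{"type":"array","items":{"type":"array","items":{"type":"number"}}},"angular":{"type":"array","items":{"type":"array","items":{"type":"number"}}},"newtons":{"type":"number"}},"required":["claw","xyz","angular"]}

```bash
mkdir -p pics; ls
cat > h.py <<'E'
import numpy as np, cv2
from station import manip
def snap(n,tag):
    p,d=manip.camera(n); cv2.imwrite(f'pics/{tag}.png',p); np.save(f'pics/{tag}.npy',d); return p,d
def ray(n,uv):
    m=manip.camera_model(n); K=np.array(m['camera_matrix'],float);D=np.array(m['D'],float);T=np.array(m['pose'],float)
    q=cv2.undistortPoints(np.array(uv,float).reshape(-1,1,2),K,D).reshape(-1,2)
    return T[:3,3],np.c_[q,np.ones(len(q))]@T[:3,:3].T
def onplane(n,uv,z):
    o,r=ray(n,uv); return o+r*((z-o[2])/r[:,2])[:,None]
def cloud(n,d):
    v,u=np.mgrid[:400,:640]; o,r=ray(n,np.c_[u.ravel(),v.ravel()])
    P=(o+r*d.ravel()[:,None]).reshape(400,640,3); P[d==0]=np.nan; return P
E
python3 - <<'E'
from h import *
for n in('top','side'):
    snap(n,n+'0'); m=manip.camera_model(n); print(n,np.round(m['pose'],3).tolist(),np.round(m['camera_matrix'],1).tolist(),m['D'])
s=manip.get_state();print(s)
E
```

```text
pics
top [[-0.003, -0.992, 0.124, 0.371], [-1.0, 0.003, -0.004, -0.05], [0.003, -0.124, -0.992, 1.089], [0.0, 0.0, 0.0, 1.0]] [[384.8, 0.0, 322.7], [0.0, 384.8, 197.5], [0.0, 0.0, 1.0]] [0.01152556 0.         0.         0.         0.        ]
side [[0.979, -0.112, 0.169, 0.327], [-0.203, -0.49, 0.848, -0.922], [-0.013, -0.864, -0.503, 0.622], [0.0, 0.0, 0.0, 1.0]] [[381.3, 0.0, 313.1], [0.0, 381.3, 205.0], [0.0, 0.0, 1.0]] [-0.08663228  0.          0.          0.          0.        ]
{'clock': 0.1, 'joint_positions': array([-1.18372008,  0.60000666, -0.00250911,  1.6000462 ,  0.00180848,
        0.94286639, -0.07977043]), 'dq': array([-0.0006116 , -0.00173698, -0.00084576, -0.00522142, -0.00091171,
       -0.00065635, -0.00161012]), 'joint_efforts': array([ 6.37481149e-03, -7.66564465e+01,  1.50279868e+00, -2.52932882e+01,
       -5.22374210e-02,  1.37471018e-02,  8.69586574e-05]), 'eef_pos': array([0.32416421, 0.64804189, 0.2318759 ]), 'tool_rot': array([[-8.94398655e-01,  4.47270432e-01, -4.54059254e-04],
       [ 4.47270638e-01,  8.94397801e-01, -1.24494874e-03],
       [-1.50719162e-04, -1.31656785e-03, -9.99999122e-01]]), 'wrist_force': array([-0.91119622, -0.69847649, -0.53988718]), 'ft_torque': array([ 0.01420029,  0.021925  , -0.01118815]), 'gripper_force': 0.0, 'gripper_width': 0.09317372840478652}
```

View pics/top0.png

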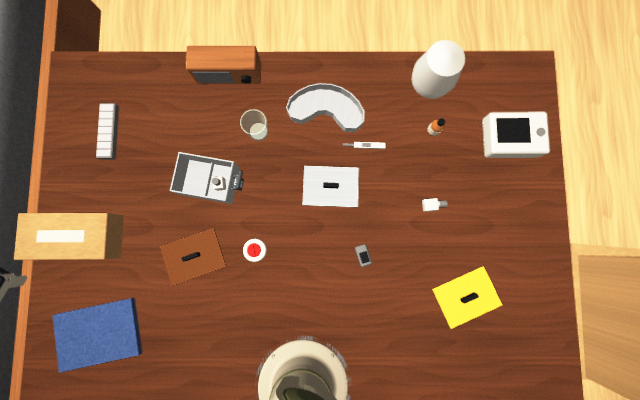

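View pics/side0.png

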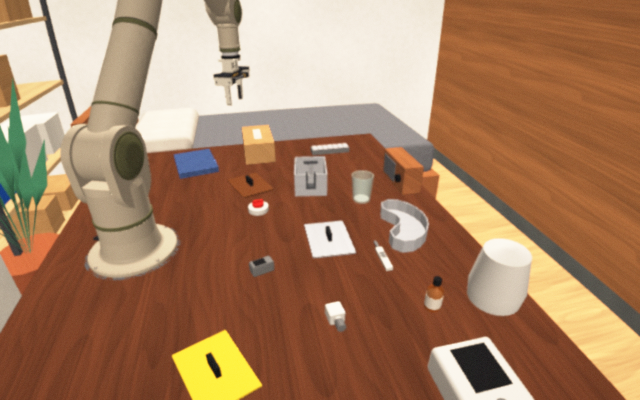

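The top view shows the fallen white bottle at (435,204), cap to the right. The steel lid is at (331,186), and the case at (206,178) has its clamp at (237,180).

Possible mix-ups:
- **Bottle:** the white bottle (435,204), the dropper (436,126), the white vase (437,68) or the stored bottle (219,182). I choose (435,204).
- **Lid:** steel (331,186), brown (192,256) or yellow (467,297). I choose the steel one.

Next I'll check both choices in a close crop.

Run:
```python
from h import *
t=cv2.imread('pics/top0.png'); s=cv2.imread('pics/side0.png')
f=lambda im,x,y,w,h,W,H:cv2.resize(im[y:y+h,x:x+w],(W,H),interpolation=cv2.INTER_CUBIC)
a=np.hstack([f(t,160,140,100,75,400,300),f(t,290,140,80,60,400,300)])
b=np.hstack([f(t,410,180,50,37,400,300),f(s,280,145,60,45,400,300)])
cv2.imwrite('pics/crop0.png',np.vstack([a,b]))
for n in('top','side'):
    P=cloud(n,np.load(f'pics/{n}0.npy')); np.save(f'pics/{n}P.npy',P)
P=np.load('pics/topP.npy')
# table height
print('table',np.nanmedian(P[160:175,380:420,2]), np.nanmedian(P[230:240,300:340,2]))
print(np.round(P[195:214,418:452,2]*1000)[::2,::2])
print(np.round(P[150:206:3,166:246:4,2]*1000))
print(np.round(P[164:208:3,300:362:4,2]*1000))
```

```text
table -0.0003961037590338723 0.00012059520665208545
[[ 3.  0.  3. -1. -1. -5.  0. -0.  1.  0.  2. -3.  4. -2. -3. -3.  2.]
 [ 1.  1.  1. -2. -2.  2. -3. -4. -1. -2. -1. -0. -0. -1.  0.  2.  3.]
 [ 3. -0.  0. 27. 26. 24. 30. 30. 30. 25. -1.  2. -1. -1. -3. -1. -0.]
 [ 1. -2. 13. 25. 28. 27. 29. 23. 28. 27. 20. 18. 24. 19. 23. -1. -1.]
 [-1.  2.  9. 27. 28. 27. 26. 29. 26. 29. 19. 23. 22. 21. 25.  0. -4.]
 [-2. -1.  3. 23. 27. 28. 27. 27. 27. 30. 19. 21. 25. 21. 19. -3.  3.]
 [-2. -4.  0. 21. 28. 30. 26. 27. 23. 26. 12. 15. 16. -1. -2. -2. -5.]
 [ 0.  0. -4. 21. 29. 25. 27. 28. 23. 29. -4. -2. -0.  1.  1. -0. -2.]
 [ 0. -2.  0.  6.  8. -1. -1.  3.  3.  2. -0. -2.  1. -6. -0. -6. -1.]
 [-6.  1.  1. -5.  0. -3. -3. -6.  0. -0.  3. -1.  2. -0.  0. -1.  2.]]
[[ -1.   2.   3.  -4.   2.  -3.   0.  -1.  -2.   2.  -0.   0.   2.   3.
    1.  -0.  -1.   2.   1.  -1.]
 [ -3.   2.   1.  81.  80.  79.  -3.   3.  -0.  -0.  -2.   2.  -1.   2.
    1.  -1.   1.   1.   2.  -1.]
 [ -0.   0.  -2.  82.  56.  52.  61.  73.  78.  82.  -2.   1.   6.   0.
   -1.  -1.   3.   1.  -1.   1.]
 [  1.   0.  -0.  81. 
[... 1964 characters left out ...]
 14. 10. 13. 15. 13. 12.  1.]
 [-3. 15. 15. 15. 15. 19. 15. 14. 12. 11. 13. 12. 14.  9. 13. -2.]
 [-3. 14. 14. 13. 14. 11. 37. 16. 13. 14. 11. 13. 13. 12. 11. -1.]
 [-1. 11. 11. 12. 15. 13. 42. 39. 36. 40. 14. 14. 12. 10. 13. -1.]
 [-0. 14. 15. 14. 13. 13. 17. 12. 12. 12. 13. 13. 12. 10. 16. -0.]
 [ 2. 15. 14. 10. 11. 13. 14. 11. 12. 13. 15. 13.  9. 12. 14. -0.]
 [-2. 19. 12. 13. 15. 15. 10. 14. 14. 13. 13. 16. 12. 15. 13.  0.]
 [-0. 15. 15. 13. 17. 12. 13. 14. 12. 11. 18. 14. 13. 13. 14.  2.]
 [ 2. 17. 12. 16. 10. 11. 10.  7. 13. 13. 15. 13. 14. 11. 15. -1.]
 [-1. 13. 11. 13. 15. 11. 16. 12. 14. 13. 14. 13. 15. 14. 14. -1.]
 [-1.  0.  3. -2. -5. -2.  2.  1.  1. 13. 12. 12. 12. 14. 16. -1.]]
```

View pics/crop0.png

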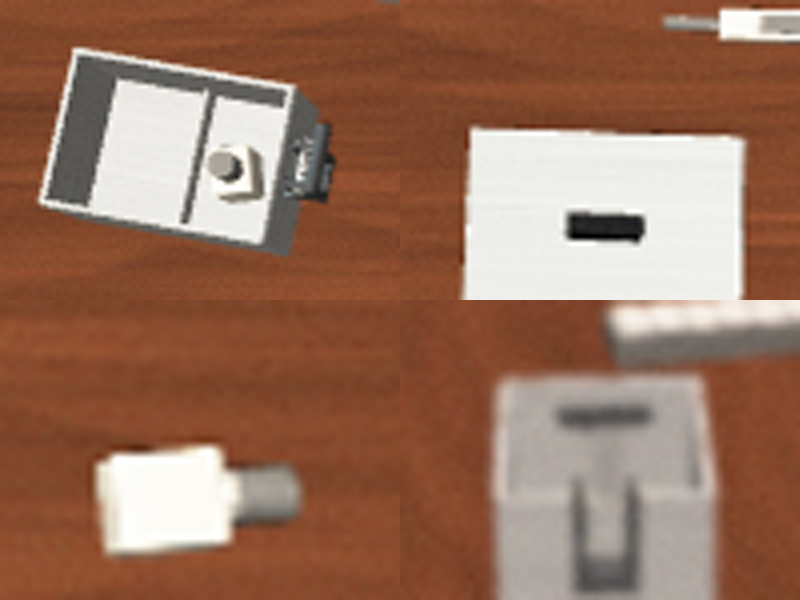

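The crop confirms the choices: the steel lid's handle is at about (331,185), the fallen bottle's body at (431,205) with a grey cap at (444,204), and the case's divider and stored bottle show clearly. Next I'll measure from both views.

```bash
cat > meas.py <<'E'
from h import *
def rect(n,mask,z,erode=0):
    c=max(cv2.findContours(mask.astype(np.uint8),cv2.RETR_EXTERNAL,cv2.CHAIN_APPROX_NONE)[0],key=cv2.contourArea)
    w=onplane(n,c.reshape(-1,2),z)[:,:2]*1000
    (cx,cy),(a,b),th=cv2.minAreaRect(w.astype(np.float32)); M=cv2.moments(w.astype(np.float32))
    if a<b: a,b,th=b,a,th+90   # th: direction of long side
    return np.round([cx,cy,M['m10']/M['m00'],M['m01']/M['m00'],a,b,(th+90)%180-90],1)
def near(P,x,y,r): return np.hypot(P[...,0]-x,P[...,1]-y)<r
def black(p): return p.max(2)<60
def main(tag):
  for n in('top','side'):
    p=cv2.imread(f'pics/{n}{tag}.png'); d=np.load(f'pics/{n}{tag}.npy'); P=cloud(n,d); hsv=cv2.cvtColor(p,cv2.COLOR_BGR2HSV); sat=hsv[...,1];val=hsv[...,2]
    yield n,p,P,sat,val
E
python3 - <<'E'
from meas import *
T=np.load('pics/topP.npy'); print('rough: lid',T[195,331],'bottle',T[204,431],'cap',T[204,444],'case',T[180,205],'handle',T[185,331])
L,B,C=T[195,331],T[204,433],T[180,205]
for n,p,P,sat,val in main('0'):
    m=near(P,L[0],L[1],.12)&(sat<70)&(val>80)
    h=near(P,L[0],L[1],.06)&(val<60)
    z=np.nanmedian(P[m][:,2]); print(n,'plate z',z,rect(n,m|h,.013))
    zz=P[h][:,2]; zt=np.nanpercentile(zz,80); print(' handle z',zt,np.nanmedian(P[h],0),rect(n,h,.039))
    b=near(P,B[0],B[1],.06)&(sat<90)&(P[...,2]>.008); w=b&(val>180)&(P[...,2]>.02); g=b&(val<165)
    print(' body',np.nanmedian(P[w],0),rect(n,w,.028),' cap',np.nanmedian(P[g],0),rect(n,g,.02),g.sum())
    r=near(P,C[0],C[1],.12)&(P[...,2]>.074)&(P[...,2]<.088)&(sat<90)
    print(' rim',np.nanmedian(P[r],0),rect(n,r,.08))
    k=near(P,C[0],C[1],.15)&(P[...,2]>.135)
    print(' bar',k.sum(),np.nanmedian(P[k],0),np.nanmax(P[k][:,2]),rect(n,k,.145))
E
```

```text
rough: lid [ 0.51255705 -0.07771374  0.0113279 ] bottle [ 0.48459107 -0.35485664  0.02634244] cap [ 0.48498978 -0.3924068   0.02169068] case [0.55768248 0.28118813 0.0038323 ] handle [ 0.5364539  -0.07712441  0.0409205 ]
top plate z 0.012898096744176857 [538.7 -76.3 538.6 -76.4 157.5 113.9  87.7]
 handle z 0.040316607640707325 [ 0.53655926 -0.07452307  0.03835964] [536.8 -75.8 536.6 -75.1  35.9  11.2  89.8]
 body [ 0.48453046 -0.35366057  0.02714067] [ 484.5 -355.2  484.3 -353.2   43.9   32.8  -85.7]  cap [ 0.48243319 -0.38939026  0.02133762] [ 481.9 -388.4  482.  -389.7   21.     7.8  -80.7] 41
 rim [0.5574343  0.27049388 0.08014218] [555.7 267.4 555.8 267.5 151.6 108.5  79.9]
 bar 72 [0.53524834 0.15398136 0.14520488] 0.1490960620644518 [534.6 154.6 534.9 154.5  43.7   9.8  -9.9]
side plate z 0.01172208229149746 [536.6 -80.  536.2 -80.8 164.1 117.1  87.6]
 handle z 0.036952309772473414 [ 0.53423923 -0.09259413  0.03479903] [532.  -94.5 532.  -97.2  57.7   7.9  86.9]
 body [ 0.48223416 -0.36168713  0.02660973] [ 481.3 -363.   481.5 -361.8   47.4   32.3  -85.9]  cap [ 0.48233317 -0.3966328   0.01882091] [ 483.7 -396.5  483.4 -396.4   29.7   19.4  -83.3] 103
 rim [0.5549698  0.25603367 0.07729774] [547.3 245.6 555.7 307.9 179.7 108.6  76.8]
 bar 42 [0.53411688 0.14970221 0.14267327] 0.14562149310318 [532.7 143.4 532.8 143.4  40.8  15.3 -13.4]
```

Both views agree on these positions, and they match the stated sizes:

| Item | Position (m) | Notes |
|---|---|---|
| Cart top | z ≈ 0 | |
| Lid centre | (0.538, -0.076) | long axis at 87.7° |
| Case centre | (0.556, 0.267) | long axis at 79.9°, rim z 0.080 |
| Clamp bar | (0.535, 0.154, 0.145) | |
| Bottle cap centre | about (0.483, -0.389) | body top at 27 mm, axis heading about -86° |

My plan is to grip the cap with the tool pitched 25°, lift and pitch it over to stand the bottle.

```bash
cat > go.py <<'E'
from h import *
from scipy.spatial.transform import Rotation as Ro
def R(yaw,pitch=0):  # yaw: heading of tool y (deg), tool down; pitch about tool y
    c,s=np.cos(np.radians(yaw)),np.sin(np.radians(yaw))
    return np.array([[-s,c,0],[c,s,0],[0,0,-1.]])@Ro.from_euler('y',pitch,degrees=True).as_matrix()
def plan(pos,yaw,pitch=0,frm=None):
    s=manip.get_state(); p0,R0=(s['eef_pos'],np.array(s['tool_rot'])) if frm is None else frm
    Rt=R(yaw,pitch); print('xyz',np.round(R0.T@(np.array(pos)-p0),4).tolist(),'ang',np.round(Ro.from_matrix(R0.T@Rt).as_rotvec(),4).tolist())
    return np.array(pos),Rt
E
python3 - <<'E'
from go import *
a=plan([.5,.15,.28],33); b=plan([.483,-.39,.12],4,25,a); plan([.483,-.39,.018],4,25,b)
E
```

```text
xyz [-0.38, -0.3669, -0.0476] ang [-0.0012, 0.0005, 0.5311]
xyz [-0.4436, -0.3084, 0.16] ang [-0.1104, 0.4269, 0.498]
xyz [-0.0431, 0.0, 0.0924] ang [0.0, 0.0, 0.0]
```

>>> drive_tool(
  claw=[0.06,0.06,0.06,0.06,0.06,0.06,0.06,0.06,0.06,0.06,0.06,0.06],
  xyz=[
    [-0.03,-0.03,-0.01],
    [-0.06,-0.058,-0.02],
    [-0.09,-0.087,-0.03],
    [-0.12,-0.116,-0.04],
    [-0.15,-0.145,-0.045],
    [-0.18,-0.174,-0.047],
    [-0.21,-0.203,-0.047],
    [-0.24,-0.232,-0.047],
    [-0.27,-0.26,-0.047],
    [-0.3,-0.29,-0.047],
    [-0.33,-0.319,-0.047],
    [-0.36,-0.348,-0.047],
  ],
  angular=[
    [0,0,0.04],
    [0,0,0.09],
    [0,0,0.13],
    [0,0,0.18],
    [0,0,0.22],
    [0,0,0.27],
    [0,0,0.31],
    [0,0,0.35],
    [0,0,0.4],
    [0,0,0.44],
    [0,0,0.49],
    [0,0,0.53],
  ],
)

```text
clock: 1.1
eef_pos: [0.4888, 0.1795, 0.2796]
tool_rot: [[-0.544, 0.839, -0.0], [0.839, 0.544, 0.0], [0.0, -0.0, -1.0]]
wrist_force: [1.4, -0.4, 0.4]
gripper_width: 0.0601
gripper_force: 0.0
```

Run:
```python
from go import *
plan([.483,-.39,.12],4,25)
```

```text
xyz [-0.4749, -0.3144, 0.1596] ang [-0.1102, 0.4269, 0.4967]
```

>>> drive_tool(
  claw=[0.06,0.06,0.06,0.06,0.06,0.06,0.06,0.06,0.06,0.06,0.06,0.06],
  xyz=[
    [-0.03,-0.02,0],
    [-0.065,-0.043,0],
    [-0.1,-0.066,0],
    [-0.135,-0.09,0.01],
    [-0.17,-0.113,0.02],
    [-0.205,-0.136,0.04],
    [-0.24,-0.159,0.05],
    [-0.275,-0.182,0.06],
    [-0.31,-0.205,0.08],
    [-0.345,-0.228,0.09],
    [-0.38,-0.252,0.1],
    [-0.415,-0.275,0.12],
  ],
  angular=[
    [-0.01,0.04,0.04],
    [-0.02,0.07,0.08],
    [-0.03,0.11,0.13],
    [-0.04,0.15,0.17],
    [-0.05,0.18,0.21],
    [-0.06,0.22,0.26],
    [-0.07,0.25,0.3],
    [-0.07,0.29,0.34],
    [-0.08,0.33,0.38],
    [-0.09,0.36,0.42],
    [-0.1,0.4,0.47],
    [-0.11,0.427,0.497],
  ],
)

```text
clock: 2.1
eef_pos: [0.4845, -0.2975, 0.168]
tool_rot: [[-0.062, 0.998, -0.029], [0.904, 0.069, 0.423], [0.424, 0.0, -0.906]]
wrist_force: [0.9, 1.0, 0.6]
gripper_width: 0.0601
gripper_force: 0.0
```

Run:
```python
from go import *
s=manip.get_state(); print(s['eef_pos'],s['joint_positions'],s['dq'].round(2))
a=plan([.483,-.39,.08],4,25);plan([.483,-.39,.018],4,25)
```

```text
[ 0.48449289 -0.29752039  0.16802574] [ 0.45567746  0.64301757  0.28090558  1.85187458 -0.547908    1.06644209
  1.14428918] [ 0.78  0.66  0.01 -0.64 -0.13  0.41  0.46]
xyz [-0.1208, -0.0078, 0.0407] ang [0.0006, -0.0013, -0.0011]
xyz [-0.1471, -0.0078, 0.0968] ang [0.0006, -0.0013, -0.0011]
```

Run:
```python
from go import *
s=manip.get_state()
plan([.483,-.39,.07],4,25,(np.array([.485,-.3218,.16]),np.array(s['tool_rot'])))
```

```text
xyz [-0.0996, -0.0067, 0.0527] ang [0.0006, -0.0013, -0.0011]
```

>>> drive_tool(
  claw=[0.06,0.06,0.06,0.06,0.06,0.06],
  xyz=[
    [-0.03,-0.002,0.016],
    [-0.06,-0.004,0.032],
    [-0.085,-0.006,0.044],
    [-0.1,-0.007,0.053],
    [-0.1,-0.007,0.053],
    [-0.1,-0.007,0.053],
  ],
  angular=[
    [0,0,0],
    [0,0,0],
    [0,0,0],
    [0,0,0],
    [0,0,0],
    [0,0,0],
  ],
)

```text
clock: 2.6
eef_pos: [0.4822, -0.3631, 0.0773]
tool_rot: [[-0.064, 0.997, -0.032], [0.903, 0.071, 0.423], [0.424, -0.002, -0.906]]
wrist_force: [0.9, -0.1, 0.5]
gripper_width: 0.0598
gripper_force: 0.0
```

Run:
```python
from go import *
s=manip.get_state(); print(s['eef_pos'],s['dq'].round(2))
plan([.483,-.39,.018],4,25)
snap('side','side1');p,_=snap('top','top1')
q=cv2.imread('pics/side1.png')
f=lambda im,x,y,w,h:cv2.resize(im[y:y+h,x:x+w],(400,300),interpolation=cv2.INTER_CUBIC)
cv2.imwrite('pics/c1.png',np.hstack([f(p,400,170,72,54),f(q,290,270,100,75)]))
```

```text
[ 0.48217243 -0.36309105  0.07733025] [-0.02 -0.04 -0.01  0.   -0.    0.01 -0.  ]
xyz [-0.0495, -0.001, 0.0423] ang [-0.0021, -0.0016, 0.0004]
```

View pics/c1.png

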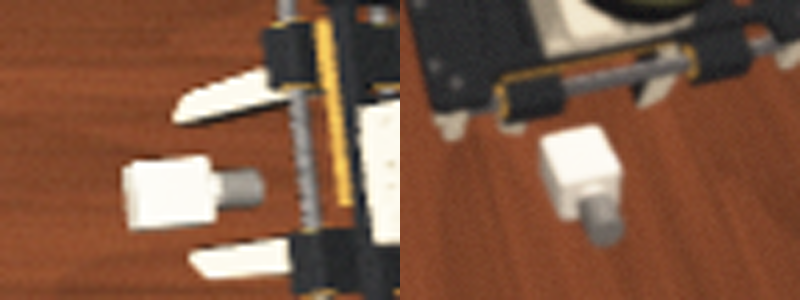

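In the crop the fingertips straddle the bottle symmetrically: tips near rows 112 and 268 (mid 190), cap near row 187. Descending and gripping the cap.

>>> drive_tool(
  claw=[0.06,0.06,0.06,0.06,0.06,0.06,0.0,0.0,0.0,0.0,0.0,0.0],
  xyz=[
    [-0.02,0,0.01],
    [-0.04,-0.001,0.025],
    [-0.0495,-0.001,0.038],
    [-0.0495,-0.001,0.0423],
    [-0.0495,-0.001,0.0423],
    [-0.0495,-0.001,0.0423],
    [-0.0495,-0.001,0.0423],
    [-0.0495,-0.001,0.0423],
    [-0.0495,-0.001,0.0423],
    [-0.0495,-0.001,0.0423],
    [-0.0495,-0.001,0.0423],
    [-0.0495,-0.001,0.0423],
  ],
  angular=[
    [0,0,0],
    [0,0,0],
    [0,0,0],
    [0,0,0],
    [0,0,0],
    [0,0,0],
    [0,0,0],
    [0,0,0],
    [0,0,0],
    [0,0,0],
    [0,0,0],
    [0,0,0],
  ],
  newtons=12,
)

```text
clock: 3.7
eef_pos: [0.4838, -0.3904, 0.0191]
tool_rot: [[-0.065, 0.997, -0.03], [0.904, 0.072, 0.421], [0.422, 0.0, -0.906]]
wrist_force: [0.1, -0.6, -0.2]
gripper_width: 0.0248
gripper_force: 0.1
```

>>> drive_tool(
  claw=[0.0,0.0,0.0,0.0],
  xyz=[
    [0,0,0],
    [0,0,0],
    [0,0,0],
    [0,0,0],
  ],
  angular=[
    [0,0,0],
    [0,0,0],
    [0,0,0],
    [0,0,0],
  ],
)

```text
clock: 4.03
eef_pos: [0.4837, -0.3904, 0.0189]
tool_rot: [[-0.065, 0.997, -0.03], [0.904, 0.072, 0.421], [0.423, -0.0, -0.906]]
wrist_force: [0.5, -0.0, 1.2]
gripper_width: 0.0196
gripper_force: 12.0
```

Run:
```python
from go import *
s=manip.get_state(); print(s['eef_pos'],s['gripper_width'],s['gripper_force'])
a=plan([.484,-.39,.11],4,25);plan([.484,-.36,.11],4,-65)
```

```text
[ 0.48368486 -0.39042281  0.01891083] 0.019577847835700803 11.981347674300196
xyz [0.0389, 0.0003, -0.0824] ang [-0.001, 0.0001, 0.0018]
xyz [0.066, 0.0025, -0.0697] ang [0.0007, -1.5707, 0.0022]
```

>>> drive_tool(
  claw=[0.0,0.0,0.0,0.0,0.0,0.0,0.0,0.0,0.0,0.0,0.0,0.0],
  xyz=[
    [0.01,0,-0.02],
    [0.02,0,-0.045],
    [0.033,0,-0.07],
    [0.039,0,-0.082],
    [0.042,0,-0.082],
    [0.045,0,-0.08],
    [0.05,0.001,-0.078],
    [0.055,0.001,-0.075],
    [0.06,0.002,-0.072],
    [0.066,0.0025,-0.07],
    [0.066,0.0025,-0.07],
    [0.066,0.0025,-0.07],
  ],
  angular=[
    [0,0,0],
    [0,0,0],
    [0,-0.05,0],
    [0,-0.12,0],
    [0,-0.22,0],
    [0,-0.33,0],
    [0,-0.44,0],
    [0,-0.55,0],
    [0,-0.66,0],
    [0,-0.77,0],
    [0,-0.88,0],
    [0,-0.99,0],
  ],
)

```text
clock: 5.03
eef_pos: [0.4843, -0.3546, 0.1078]
tool_rot: [[-0.066, 0.997, 0.029], [0.889, 0.072, -0.452], [-0.453, -0.004, -0.891]]
wrist_force: [-0.4, 0.8, -1.6]
gripper_width: 0.0198
gripper_force: 12.0
```

Run:
```python
from go import *
s=manip.get_state(); print(s['eef_pos'],s['joint_positions'],s['dq'].round(2))
a=plan([.484,-.36,.11],4,-65)
```

```text
[ 0.48427381 -0.35460813  0.10777713] [-0.18439281  0.75335983  0.76258724  2.22810813 -0.58925088  0.12340115
  1.0215802 ] [-0.42  0.32  0.56  0.06 -2.52  0.02  2.46]
xyz [-0.0058, -0.0007, 0.0004] ang [-0.0013, -0.664, 0.0042]
```

Joint 6 is close to its limit when tilting outward. I'll yaw the bottle so that the cap points toward the base and tilt inward instead, over a free patch at (0.40, -0.42).

Run:
```python
from go import *
a=plan([.45,-.39,.14],-66,0)
```

```text
xyz [-0.0438, -0.0368, -0.0137] ang [0.2843, 0.4122, 1.2007]
```

>>> drive_tool(
  claw=[0,0,0,0,0,0,0,0,0,0,0,0],
  xyz=[
    [-0.004,-0.003,-0.001],
    [-0.008,-0.006,-0.002],
    [-0.012,-0.009,-0.003],
    [-0.016,-0.012,-0.005],
    [-0.02,-0.016,-0.006],
    [-0.024,-0.02,-0.007],
    [-0.028,-0.023,-0.009],
    [-0.032,-0.026,-0.01],
    [-0.036,-0.03,-0.011],
    [-0.04,-0.033,-0.012],
    [-0.044,-0.037,-0.014],
    [-0.044,-0.037,-0.014],
  ],
  angular=[
    [0.024,0.034,0.1],
    [0.047,0.069,0.2],
    [0.071,0.103,0.3],
    [0.095,0.137,0.4],
    [0.118,0.172,0.5],
    [0.142,0.206,0.6],
    [0.166,0.24,0.7],
    [0.19,0.275,0.8],
    [0.213,0.31,0.9],
    [0.237,0.344,1.0],
    [0.26,0.378,1.1],
    [0.284,0.412,1.2],
  ],
)

```text
clock: 6.03
eef_pos: [0.4495, -0.3946, 0.1415]
tool_rot: [[0.916, 0.401, 0.002], [0.401, -0.916, 0.005], [0.004, -0.004, -1.0]]
wrist_force: [0.1, -0.2, -0.7]
gripper_width: 0.0195
gripper_force: 12.0
```

Run:
```python
from go import *
s=manip.get_state(); print(s['joint_positions'],s['dq'].round(2))
a=plan([.40,-.42,.14],-136.4,-20)
```

```text
[ 0.03607758  0.79066587  0.9952674   2.01205684 -0.90559633  0.86784031
  0.39464027] [ 0.26  0.06  0.04 -0.08 -0.38  0.5  -0.7 ]
xyz [-0.0555, 0.0034, 0.0012] ang [0.2077, -0.3056, 1.2104]
```

>>> drive_tool(
  claw=[0,0,0,0,0,0,0,0,0,0,0,0],
  xyz=[
    [-0.005,0,0],
    [-0.01,0,0],
    [-0.015,0.001,0],
    [-0.02,0.001,0],
    [-0.025,0.001,0],
    [-0.03,0.002,0],
    [-0.035,0.002,0],
    [-0.04,0.002,0],
    [-0.045,0.003,0],
    [-0.05,0.003,0],
    [-0.0555,0.003,0],
    [-0.0555,0.003,0],
  ],
  angular=[
    [0.017,-0.025,0.1],
    [0.034,-0.05,0.2],
    [0.052,-0.076,0.3],
    [0.069,-0.1,0.4],
    [0.086,-0.127,0.5],
    [0.104,-0.153,0.6],
    [0.121,-0.178,0.7],
    [0.138,-0.204,0.8],
    [0.156,-0.23,0.9],
    [0.173,-0.255,1.0],
    [0.19,-0.28,1.1],
    [0.208,-0.306,1.21],
  ],
)

```text
clock: 7.03
eef_pos: [0.3997, -0.4192, 0.1405]
tool_rot: [[0.647, -0.724, -0.24], [-0.68, -0.69, 0.247], [-0.344, 0.003, -0.939]]
wrist_force: [-0.2, 0.4, -0.2]
gripper_width: 0.0198
gripper_force: 12.0
```

Run:
```python
from go import *
s=manip.get_state(); print(s['joint_positions'],s['dq'].round(2))
a=plan([.40,-.42,.10],-136.4,-65)
```

```text
[ 0.10922568  1.06401484  1.23846556  1.81074761 -0.83029253  1.38886079
 -0.72536192] [ 0.16  0.18  0.06 -0.23 -0.02  0.53 -1.25]
xyz [0.0147, 0.0003, 0.0378] ang [0.0026, -0.7829, -0.0016]
```

>>> drive_tool(
  claw=[0,0,0,0,0,0],
  xyz=[
    [0,0,0],
    [0,0,0],
    [0,0,0],
    [0,0,0],
    [0,0,0],
    [0,0,0],
  ],
  angular=[
    [0,-0.1,0],
    [0,-0.2,0],
    [0,-0.3,0],
    [0,-0.4,0],
    [0,-0.4,0],
    [0,-0.4,0],
  ],
)

```text
clock: 7.53
eef_pos: [0.4002, -0.4195, 0.1392]
tool_rot: [[0.507, -0.72, -0.474], [-0.528, -0.694, 0.489], [-0.681, 0.002, -0.732]]
wrist_force: [-0.2, 0.1, 0.1]
gripper_width: 0.0195
gripper_force: 12.0
```

Run:
```python
from go import *
s=manip.get_state(); print(s['joint_positions'],s['dq'].round(2))
a=plan([.40,-.42,.10],-136.4,-65)
```

```text
[ 0.2189829   1.19717959  1.1505669   1.55204428 -0.63562809  1.73532885
 -0.82604719] [-0.02 -0.04  0.04  0.04 -0.01 -0.02  0.  ]
xyz [0.0269, 0.0004, 0.0285] ang [0.0061, -0.385, 0.002]
```

>>> drive_tool(
  claw=[0,0,0,0,0,0,0],
  xyz=[
    [0,0,0],
    [0,0,0],
    [0,0,0],
    [0,0,0],
    [0,0,0],
    [0,0,0],
    [0,0,0],
  ],
  angular=[
    [0,-0.1,0],
    [0,-0.2,0],
    [0,-0.3,0],
    [0,-0.4,0],
    [0,-0.42,0],
    [0,-0.42,0],
    [0,-0.42,0],
  ],
)

```text
clock: 8.12
eef_pos: [0.406, -0.4183, 0.1604]
tool_rot: [[0.342, -0.728, -0.594], [-0.357, -0.686, 0.634], [-0.869, -0.005, -0.495]]
wrist_force: [1.3, 0.4, 0.2]
gripper_width: 0.0199
gripper_force: 12.0
```

Run:
```python
from go import *
s=manip.get_state(); print(s['joint_positions'],s['dq'].round(2))
p,_=snap('side','side2'); t,_=snap('top','top2')
f=lambda im,x,y,w,h:cv2.resize(im[y:y+h,x:x+w],(400,300),interpolation=cv2.INTER_CUBIC)
cv2.imwrite('pics/c2.png',np.hstack([f(t,380,170,120,90),f(p,220,250,160,120)]))
```

```text
[ 0.58555519  1.03084939  0.31555681  1.34948914 -0.19612115  1.86014246
 -1.41701407] [-0.07  0.06  0.23  0.03 -0.1  -0.    0.19]
```

View pics/c2.png

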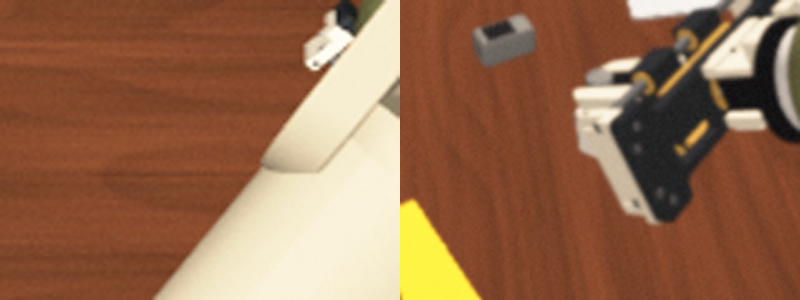

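The side view shows the bottle held nearly upright in the gripper. Pitch is -60°, so the bottle is about 5° off vertical, and joint 6 is at its limit. I'll move inward and down, easing off the limit.

>>> drive_tool(
  claw=[0,0,0,0],
  xyz=[
    [0.007,0,0.01],
    [0.015,0,0.02],
    [0.015,0,0.02],
    [0.015,0,0.02],
  ],
  angular=[
    [0,0.05,0],
    [0,0.08,0],
    [0,0.08,0],
    [0,0.08,0],
  ],
)

```text
clock: 8.55
eef_pos: [0.3964, -0.4104, 0.1338]
tool_rot: [[0.377, -0.728, -0.572], [-0.405, -0.685, 0.605], [-0.833, 0.004, -0.554]]
wrist_force: [0.3, 1.3, -0.3]
gripper_width: 0.0197
gripper_force: 12.0
```

Run:
```python
from go import *
s=manip.get_state(); print(s['joint_positions'],s['dq'].round(2))
a=plan([.38,-.40,.10],-136.4,-62)
a=plan([.38,-.40,.065],-136.4,-62)
```

```text
[ 0.56822391  1.01643183  0.33298023  1.42465093 -0.20992099  1.7368872
 -1.40790347] [ 0.01  0.   -0.02 -0.04  0.01  0.02 -0.01]
xyz [0.0177, 0.0047, 0.0343] ang [-0.0029, -0.098, -0.0063]
xyz [0.0469, 0.0046, 0.0537] ang [-0.0029, -0.098, -0.0063]
```

>>> drive_tool(
  claw=[0,0,0,0,0,0,0],
  xyz=[
    [0.006,0.002,0.012],
    [0.012,0.003,0.024],
    [0.0177,0.0047,0.0343],
    [0.027,0.005,0.041],
    [0.036,0.005,0.047],
    [0.0469,0.005,0.0537],
    [0.0469,0.005,0.0537],
  ],
  angular=[
    [0,0,0],
    [0,-0.02,0],
    [0,-0.04,0],
    [0,-0.06,0],
    [0,-0.08,0],
    [0,-0.098,0],
    [0,-0.098,0],
  ],
)

```text
clock: 9.13
eef_pos: [0.3801, -0.4, 0.0613]
tool_rot: [[0.318, -0.728, -0.607], [-0.34, -0.686, 0.644], [-0.885, 0.001, -0.466]]
wrist_force: [-0.6, 0.4, -0.8]
gripper_width: 0.0195
gripper_force: 12.0
```

Run:
```python
from go import *
s=manip.get_state(); print(s['joint_positions'],s['dq'].round(2))
a=plan([.38,-.40,.054],-136.4,-65)
for n in('top','side'):
    p,d=snap(n,n+'3'); P=cloud(n,d); hsv=cv2.cvtColor(p,cv2.COLOR_BGR2HSV)
    m=near=(np.hypot(P[...,0]-.375,P[...,1]+.40)<.03)&(P[...,2]<.045)&(P[...,2]>.006)&(hsv[...,2]>150)&(hsv[...,1]<80)
    print(n,m.sum(),np.nanmedian(P[m],0),np.nanpercentile(P[m][:,2],[2,98]) if m.any() else '')
```

```text
[ 0.58663724  1.13619689  0.30751032  1.4217647  -0.21251688  1.72020599
 -1.39812891] [-0.   -0.04  0.01  0.01  0.01  0.    0.  ]
xyz [0.0064, 0.0, 0.0034] ang [-0.0042, -0.0483, -0.0037]
top 0 [nan nan nan] 
side 32 [ 0.36054882 -0.40502264  0.0405448 ] [0.02888055 0.04494049]
  return np.nanmean(a, axis, out=out, keepdims=keepdims)
```

>>> drive_tool(
  claw=[0,0,0,0,0],
  xyz=[
    [0.002,0,0.001],
    [0.004,0,0.002],
    [0.0065,0,0.0034],
    [0.0065,0,0.0034],
    [0.0065,0,0.0034],
  ],
  angular=[
    [0,-0.02,0],
    [0,-0.048,0],
    [0,-0.048,0],
    [0,-0.048,0],
    [0,-0.048,0],
  ],
)

```text
clock: 9.65
eef_pos: [0.3808, -0.4011, 0.0579]
tool_rot: [[0.293, -0.728, -0.62], [-0.313, -0.686, 0.657], [-0.903, 0.002, -0.429]]
wrist_force: [0.5, -0.3, 0.2]
gripper_width: 0.0196
gripper_force: 12.0
```

>>> drive_tool(
  claw=[0,0,0,0],
  xyz=[
    [0.0018,0,0.0009],
    [0.0036,0,0.0017],
    [0.0036,0,0.0017],
    [0.0036,0,0.0017],
  ],
  angular=[
    [0,0,0],
    [0,0,0],
    [0,0,0],
    [0,0,0],
  ],
)

```text
clock: 9.98
eef_pos: [0.3808, -0.401, 0.0539]
tool_rot: [[0.293, -0.728, -0.62], [-0.313, -0.686, 0.657], [-0.903, 0.002, -0.429]]
wrist_force: [0.9, 0.9, -0.0]
gripper_width: 0.0193
gripper_force: 12.0
```

>>> drive_tool(
  claw=[0,0,0,0],
  xyz=[
    [0.0018,0,0.0009],
    [0.0018,0,0.0009],
    [0.0036,0,0.0017],
    [0.0036,0,0.0017],
  ],
  angular=[
    [0,0,0],
    [0,0,0],
    [0,0,0],
    [0,0,0],
  ],
)

```text
clock: 10.32
eef_pos: [0.3805, -0.4014, 0.0525]
tool_rot: [[0.291, -0.728, -0.621], [-0.312, -0.685, 0.658], [-0.905, 0.002, -0.426]]
wrist_force: [1.8, -4.0, 14.3]
gripper_width: 0.0197
gripper_force: 12.0
```

Contact at TCP z = 0.0525, 14 N. I'll ease up slightly, release and retract along the tool axis.

>>> drive_tool(
  claw=[0,0,0.045,0.045,0.045,0.045,0.045,0.045],
  xyz=[
    [-0.002,0,-0.001],
    [-0.002,0,-0.001],
    [-0.002,0,-0.001],
    [-0.002,0,-0.001],
    [-0.002,0,-0.001],
    [-0.002,0,-0.001],
    [-0.002,0,-0.001],
    [-0.002,0,-0.001],
  ],
  angular=[
    [0,0,0],
    [0,0,0],
    [0,0,0],
    [0,0,0],
    [0,0,0],
    [0,0,0],
    [0,0,0],
    [0,0,0],
  ],
)

```text
clock: 10.98
eef_pos: [0.3807, -0.401, 0.0517]
tool_rot: [[0.293, -0.728, -0.62], [-0.313, -0.686, 0.657], [-0.904, 0.002, -0.428]]
wrist_force: [0.6, 0.3, -0.4]
gripper_width: 0.0445
gripper_force: 0.0
```

>>> drive_tool(
  claw=[0.06,0.06,0.06,0.06,0.06,0.06],
  xyz=[
    [0,0,-0.015],
    [0,0,-0.035],
    [0,0,-0.06],
    [0,0,-0.09],
    [0,0,-0.12],
    [-0.04,0,-0.15],
  ],
  angular=[
    [0,0,0],
    [0,0,0],
    [0,0,0],
    [0,0,0],
    [0,0,0],
    [0,0,0],
  ],
)

```text
clock: 11.48
eef_pos: [0.4456, -0.4706, 0.1242]
tool_rot: [[0.361, -0.742, -0.565], [-0.434, -0.67, 0.602], [-0.825, 0.028, -0.564]]
wrist_force: [-5.7, -6.9, -3.4]
gripper_width: 0.0599
gripper_force: 0.0
```

Run:
```python
from go import *
s=manip.get_state(); print(s['eef_pos'],s['joint_positions'],s['dq'].round(2))
a=plan([.50,-.50,.18],-136.4,-30)
p,d=snap('side','side4')
f=lambda im,x,y,w,h:cv2.resize(im[y:y+h,x:x+w],(400,300),interpolation=cv2.INTER_CUBIC)
cv2.imwrite('pics/c4.png',f(p,180,240,200,150))
P=cloud('side',d); m=(np.hypot(P[...,0]-.38,P[...,1]+.40)<.04)&(P[...,2]>.006)
print(m.sum(),np.nanmedian(P[m],0),np.nanpercentile(P[m][:,2],98))
```

```text
[ 0.44559364 -0.47056845  0.12417087] [ 0.75344774  1.08336218 -0.0031913   1.16933596 -0.05415854  1.85855806
 -1.65911391] [ 1.17 -0.55 -2.63 -0.37  1.42  0.02 -1.85]
xyz [-0.0136, -0.0191, -0.08] ang [0.0028, 0.4476, -0.0386]
618 [ 0.37260264 -0.40293845  0.0389863 ] 0.5199581869720528
```

View pics/c4.png

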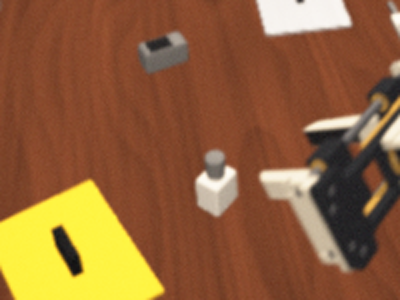

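The bottle stands upright and free at about (215,185) in the crop. Next I'll level the tool and locate the cap.

>>> drive_tool(
  claw=[0.05,0.05,0.05,0.05,0.05,0.05,0.05,0.05,0.05,0.05,0.05,0.05],
  xyz=[
    [-0.01,0,-0.02],
    [-0.03,0,-0.04],
    [-0.05,0,-0.06],
    [-0.07,0,-0.08],
    [-0.09,0,-0.08],
    [-0.09,0,-0.08],
    [-0.09,0,-0.08],
    [-0.09,0,-0.08],
    [-0.09,0,-0.08],
    [-0.09,0,-0.08],
    [-0.09,0,-0.08],
    [-0.09,0,-0.08],
  ],
  angular=[
    [0,0.08,0],
    [0,0.16,0],
    [0,0.24,0],
    [0,0.32,0],
    [0,0.4,0],
    [0,0.48,0],
    [0,0.56,0],
    [0,0.64,0],
    [0,0.72,0],
    [0,0.8,0],
    [0,0.88,0],
    [0,0.96,0],
  ],
)

```text
clock: 12.53
eef_pos: [0.461, -0.4769, 0.2475]
tool_rot: [[0.674, -0.739, -0.006], [-0.739, -0.674, -0.001], [-0.003, 0.005, -1.0]]
wrist_force: [-0.4, -0.3, -0.0]
gripper_width: 0.0502
gripper_force: 0.0
```

Run:
```python
from meas import *
from go import plan
s=manip.get_state(); print(s['eef_pos'],s['joint_positions'],s['dq'].round(2))
for n in('top','side'): snap(n,n+'5')
for n,p,P,sat,val in main('5'):
    m=(np.hypot(P[...,0]-.375,P[...,1]+.40)<.05)&(P[...,2]>.01)&(P[...,2]<.08)&(sat<100)
    c=m&(P[...,2]>.052)
    print(n,m.sum(),rect(n,m,.02) if m.any() else '','cap',c.sum(),np.nanmean(P[c],0),np.nanpercentile(P[c][:,2],90),rect(n,c,.064))
```

```text
[ 0.46100915 -0.47691288  0.24752545] [ 0.75535289  0.51099474 -0.06207793  1.7298491   0.04477345  0.90591846
 -1.72915711] [-0.05 -0.4   0.02  0.74  0.15 -1.29 -0.14]
top 168 [ 379.8 -396.7  377.9 -396.5   38.2   35.7   43.9] cap 54 [ 0.37829993 -0.39338396  0.06180988] 0.06449037020337486 [ 378.  -392.9  378.3 -392.6   21.2   18.4   89.9]
side 428 [ 377.9 -386.4  376.8 -388.6   78.8   40.6   80.2] cap 94 [ 0.37594008 -0.40004105  0.06055806] 0.06377265883779057 [ 376.1 -403.2  375.6 -403.1   28.1   19.2  -87.3]
```

Run:
```python
from go import *
a=plan([.3775,-.3975,.12],-100);plan([.3775,-.3975,.057],-100,0,a);
```

```text
xyz [-0.1122, 0.0073, 0.1288] ang [0.0035, 0.0079, -0.6571]
xyz [0.0, 0.0, 0.063] ang [0.0, 0.0, 0.0]
```

>>> drive_tool(
  claw=[0.05,0.05,0.05,0.05,0.05,0.05,0.05,0.05,0.05],
  xyz=[
    [-0.02,0.001,0.02],
    [-0.04,0.003,0.04],
    [-0.06,0.004,0.06],
    [-0.08,0.005,0.08],
    [-0.1,0.006,0.1],
    [-0.1122,0.0073,0.12],
    [-0.1122,0.0073,0.1288],
    [-0.1122,0.0073,0.1288],
    [-0.1122,0.0073,0.1288],
  ],
  angular=[
    [0,0,-0.1],
    [0,0,-0.2],
    [0,0,-0.3],
    [0,0,-0.4],
    [0,0,-0.5],
    [0,0,-0.6],
    [0,0,-0.657],
    [0,0,-0.657],
    [0,0,-0.657],
  ],
)

```text
clock: 13.38
eef_pos: [0.3791, -0.3993, 0.1186]
tool_rot: [[0.984, -0.177, -0.011], [-0.177, -0.984, 0.003], [-0.011, -0.001, -1.0]]
wrist_force: [-0.3, 0.1, 0.0]
gripper_width: 0.0503
gripper_force: 0.0
```

Run:
```python
from go import *
s=manip.get_state(); print(s['joint_positions'],s['dq'].round(2))
a=plan([.3775,-.3975,.057],-100)
```

```text
[ 0.85739527  0.56262624 -0.21780423  2.08204033  0.23824824  0.5308173
 -1.28373009] [-0.01 -0.02  0.01 -0.01 -0.01 -0.01 -0.01]
xyz [-0.0012, -0.0014, 0.0616] ang [-0.0013, 0.0114, -0.003]
```

>>> drive_tool(
  claw=[0.05,0.05,0.05,0.05,0.05,0.0,0.0,0.0,0.0,0.0,0.0,0.0],
  xyz=[
    [-0.001,-0.0014,0.02],
    [-0.001,-0.0014,0.04],
    [-0.001,-0.0014,0.055],
    [-0.001,-0.0014,0.0616],
    [-0.001,-0.0014,0.0616],
    [-0.001,-0.0014,0.0616],
    [-0.001,-0.0014,0.0616],
    [-0.001,-0.0014,0.0616],
    [-0.001,-0.0014,0.0616],
    [-0.001,-0.0014,0.0616],
    [-0.001,-0.0014,0.0616],
    [-0.001,-0.0014,0.0616],
  ],
  angular=[
    [0,0.005,0],
    [0,0.011,0],
    [0,0.011,0],
    [0,0.011,0],
    [0,0.011,0],
    [0,0.011,0],
    [0,0.011,0],
    [0,0.011,0],
    [0,0.011,0],
    [0,0.011,0],
    [0,0.011,0],
    [0,0.011,0],
  ],
)

```text
clock: 14.38
eef_pos: [0.3776, -0.3975, 0.0579]
tool_rot: [[0.985, -0.175, 0.002], [-0.175, -0.985, -0.001], [0.002, 0.0, -1.0]]
wrist_force: [-0.5, -0.8, 4.8]
gripper_width: 0.0198
gripper_force: 12.0
```

Run:
```python
from go import *
s=manip.get_state(); print(s['eef_pos'],s['gripper_width'],s['gripper_force'])
a=plan([.42,-.35,.23],-90)
```

```text
[ 0.37759873 -0.39748416  0.05791329] 0.01980101682813741 11.99538454413414
xyz [0.0338, -0.0541, -0.172] ang [0.0007, -0.002, -0.1754]
```

>>> drive_tool(
  claw=[0,0,0,0,0,0,0,0,0,0,0,0],
  xyz=[
    [0,0,-0.02],
    [0,0,-0.05],
    [0,0,-0.085],
    [0.005,-0.01,-0.12],
    [0.015,-0.03,-0.15],
    [0.025,-0.055,-0.175],
    [0.035,-0.085,-0.18],
    [0.045,-0.115,-0.18],
    [0.055,-0.145,-0.18],
    [0.06,-0.175,-0.18],
    [0.065,-0.205,-0.18],
    [0.07,-0.235,-0.18],
  ],
  angular=[
    [0,0,0],
    [0,0,0],
    [0,0,0],
    [0,0,-0.08],
    [0,0,-0.16],
    [0,0,-0.24],
    [0,0,-0.32],
    [0,0,-0.4],
    [0,0,-0.48],
    [0,0,-0.56],
    [0,0,-0.64],
    [0,0,-0.72],
  ],
)

```text
clock: 15.38
eef_pos: [0.4871, -0.1765, 0.2376]
tool_rot: [[0.853, 0.522, 0.001], [0.522, -0.853, -0.0], [0.001, 0.001, -1.0]]
wrist_force: [0.3, 0.4, -0.2]
gripper_width: 0.0196
gripper_force: 12.0
```

Run:
```python
from go import *
s=manip.get_state(); print(s['joint_positions'],s['dq'].round(2),s['gripper_width'])
a=plan([.562,.303,.24],-10.1)
```

```text
[ 0.62945797  0.3875567  -0.52323552  2.04117781  0.27252046  0.77825107
 -1.07947439] [-0.48  0.03 -0.3   0.01  0.16  0.03  0.08] 0.01960444358450008
xyz [0.314, -0.3701, -0.0024] ang [0.001, -0.0004, -0.8459]
```

>>> drive_tool(
  claw=[0,0,0,0,0,0,0,0,0,0,0,0],
  xyz=[
    [0.023,-0.027,-0.002],
    [0.046,-0.055,-0.002],
    [0.07,-0.082,-0.002],
    [0.093,-0.11,-0.002],
    [0.116,-0.137,-0.002],
    [0.14,-0.164,-0.002],
    [0.163,-0.192,-0.002],
    [0.186,-0.219,-0.002],
    [0.21,-0.246,-0.002],
    [0.233,-0.274,-0.002],
    [0.256,-0.3,-0.002],
    [0.28,-0.33,-0.002],
  ],
  angular=[
    [0,0,-0.07],
    [0,0,-0.14],
    [0,0,-0.21],
    [0,0,-0.28],
    [0,0,-0.35],
    [0,0,-0.42],
    [0,0,-0.5],
    [0,0,-0.57],
    [0,0,-0.64],
    [0,0,-0.71],
    [0,0,-0.78],
    [0,0,-0.84],
  ],
)

```text
clock: 16.38
eef_pos: [0.5556, 0.2502, 0.2393]
tool_rot: [[0.183, 0.983, 0.001], [0.983, -0.183, -0.001], [-0.001, 0.001, -1.0]]
wrist_force: [0.4, -0.8, -0.6]
gripper_width: 0.0194
gripper_force: 12.0
```

>>> drive_tool(
  claw=[0,0,0],
  xyz=[
    [0,0,0],
    [0,0,0],
    [0,0,0],
  ],
  angular=[
    [0,0,0],
    [0,0,0],
    [0,0,0],
  ],
)

```text
clock: 16.63
eef_pos: [0.5551, 0.2487, 0.2391]
tool_rot: [[0.185, 0.983, 0.0], [0.983, -0.185, -0.001], [-0.001, 0.0, -1.0]]
wrist_force: [-0.0, -1.7, -0.6]
gripper_width: 0.0194
gripper_force: 12.0
```

Run:
```python
from go import *
s=manip.get_state(); print(s['joint_positions'],s['dq'].round(2),s['gripper_width'])
a=plan([.562,.303,.15],-10.1)
```

```text
[-0.01914958  0.54551782 -0.74114461  1.83770201  0.45201239  0.9348718
 -1.15040155] [ 0.02 -0.01  0.01  0.01  0.   -0.   -0.  ] 0.019403253495850276
xyz [0.0548, -0.0033, 0.089] ang [0.0005, 0.0012, -0.0101]
```

>>> drive_tool(
  claw=[0,0,0,0,0,0,0,0],
  xyz=[
    [0.025,-0.002,0],
    [0.0548,-0.0033,0.01],
    [0.0548,-0.0033,0.03],
    [0.0548,-0.0033,0.055],
    [0.0548,-0.0033,0.08],
    [0.0548,-0.0033,0.09],
    [0.0548,-0.0033,0.09],
    [0.0548,-0.0033,0.09],
  ],
  angular=[
    [0,0,-0.01],
    [0,0,-0.01],
    [0,0,-0.01],
    [0,0,-0.01],
    [0,0,-0.01],
    [0,0,-0.01],
    [0,0,-0.01],
    [0,0,-0.01],
  ],
)

```text
clock: 17.3
eef_pos: [0.5628, 0.3028, 0.1499]
tool_rot: [[0.176, 0.984, 0.001], [0.984, -0.176, -0.001], [-0.001, 0.001, -1.0]]
wrist_force: [0.0, 0.7, 0.2]
gripper_width: 0.0195
gripper_force: 12.0
```

Run:
```python
from go import *
a=plan([.562,.303,.066],-10.1)
p,d=snap('top','top6'); q,_=snap('side','side6')
f=lambda im,x,y,w,h:cv2.resize(im[y:y+h,x:x+w],(400,300),interpolation=cv2.INTER_CUBIC)
cv2.imwrite('pics/c6.png',np.hstack([f(p,160,140,100,75),f(q,260,120,100,75)]))
```

```text
xyz [0.0001, -0.0009, 0.0839] ang [0.0011, 0.0006, -0.0011]
```

View pics/c6.png

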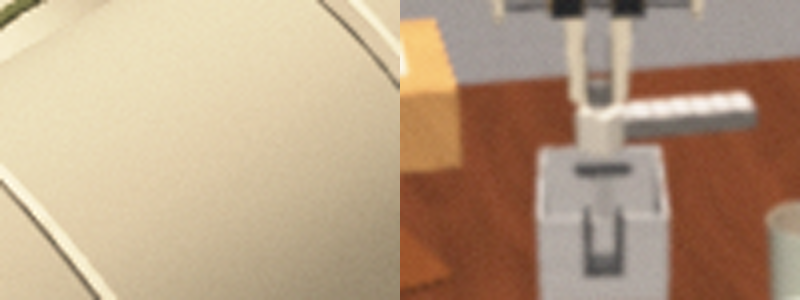

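The side crop shows the bottle upright and centred over the case (bottle at about 600, case 538–668). Lowering it.

>>> drive_tool(
  claw=[0,0,0,0,0,0,0,0],
  xyz=[
    [0,-0.001,0.02],
    [0,-0.001,0.04],
    [0,-0.001,0.06],
    [0,-0.001,0.075],
    [0,-0.001,0.082],
    [0,-0.001,0.084],
    [0,-0.001,0.084],
    [0,-0.001,0.084],
  ],
  angular=[
    [0,0,0],
    [0,0,0],
    [0,0,0],
    [0,0,0],
    [0,0,0],
    [0,0,0],
    [0,0,0],
    [0,0,0],
  ],
)

```text
clock: 18.07
eef_pos: [0.5622, 0.3045, 0.0668]
tool_rot: [[0.175, 0.985, 0.003], [0.985, -0.175, 0.001], [0.001, 0.002, -1.0]]
wrist_force: [-0.3, -0.3, -0.9]
gripper_width: 0.0198
gripper_force: 12.0
```

>>> drive_tool(
  claw=[0,0,0,0],
  xyz=[
    [0,0,0.002],
    [0,0,0.0035],
    [0,0,0.0035],
    [0,0,0.0035],
  ],
  angular=[
    [0,0,0],
    [0,0,0],
    [0,0,0],
    [0,0,0],
  ],
)

```text
clock: 18.4
eef_pos: [0.5617, 0.304, 0.0623]
tool_rot: [[0.175, 0.985, 0.002], [0.985, -0.175, -0.0], [0.0, 0.002, -1.0]]
wrist_force: [0.0, 0.2, -0.7]
gripper_width: 0.0197
gripper_force: 12.0
```

>>> drive_tool(
  claw=[0,0,0,0.04,0.04,0.04,0.04,0.04],
  xyz=[
    [0,0,0.001],
    [0,0,0.001],
    [0,0,0.001],
    [0,0,0.001],
    [0,0,0.001],
    [0,0,0.001],
    [0,0,0.001],
    [0,0,0.001],
  ],
  angular=[
    [0,0,0],
    [0,0,0],
    [0,0,0],
    [0,0,0],
    [0,0,0],
    [0,0,0],
    [0,0,0],
    [0,0,0],
  ],
)

```text
clock: 19.07
eef_pos: [0.5615, 0.304, 0.0609]
tool_rot: [[0.175, 0.985, 0.001], [0.985, -0.175, -0.0], [0.0, 0.001, -1.0]]
wrist_force: [0.3, 1.2, -0.6]
gripper_width: 0.0396
gripper_force: 0.0
```

>>> drive_tool(
  claw=[0.04,0.04,0.04,0.04,0.04,0.04,0.04,0.04,0.04],
  xyz=[
    [0,0,0],
    [0,0,0],
    [0,0,-0.02],
    [0,0,-0.05],
    [0,0,-0.09],
    [0,0,-0.13],
    [0,0,-0.17],
    [0,0,-0.18],
    [0,0,-0.18],
  ],
  angular=[
    [0,0,0],
    [0,0,0],
    [0,0,0],
    [0,0,0],
    [0,0,0],
    [0,0,0],
    [0,0,0],
    [0,0,0],
    [0,0,0],
  ],
)

```text
clock: 19.82
eef_pos: [0.5626, 0.3052, 0.2449]
tool_rot: [[0.175, 0.984, 0.007], [0.984, -0.175, 0.003], [0.004, 0.006, -1.0]]
wrist_force: [0.0, 0.2, -1.0]
gripper_width: 0.0398
gripper_force: 0.0
```

Run:
```python
from go import *
s=manip.get_state(); print(s['eef_pos'],s['joint_positions'],s['dq'].round(2))
a=plan([.538,-.0755,.20],-2.3)
```

```text
[0.56256885 0.3052024  0.24489892] [-0.10778952  0.57523407 -0.73789428  1.76575332  0.46167045  0.9736471
 -1.20594782] [-0.01  0.05  0.04  0.06  0.02 -0.04 -0.02]
xyz [-0.3793, 0.0423, 0.0437] ang [0.0063, -0.0035, -0.1362]
```

>>> drive_tool(
  claw=[0.05,0.05,0.05,0.05,0.05,0.05,0.05,0.05,0.05,0.05,0.05,0.05],
  xyz=[
    [-0.03,0.003,0],
    [-0.065,0.007,0],
    [-0.1,0.011,0],
    [-0.135,0.015,0],
    [-0.17,0.019,0],
    [-0.205,0.023,0],
    [-0.24,0.027,0.005],
    [-0.275,0.031,0.01],
    [-0.31,0.035,0.02],
    [-0.345,0.039,0.03],
    [-0.379,0.042,0.044],
    [-0.379,0.042,0.044],
  ],
  angular=[
    [0,0,-0.01],
    [0,0,-0.02],
    [0,0,-0.03],
    [0,0,-0.05],
    [0,0,-0.06],
    [0,0,-0.07],
    [0,0,-0.08],
    [0,0,-0.1],
    [0,0,-0.11],
    [0,0,-0.12],
    [0,0,-0.136],
    [0,0,-0.136],
  ],
)

```text
clock: 20.82
eef_pos: [0.5332, -0.0844, 0.1928]
tool_rot: [[0.047, 0.999, -0.006], [0.999, -0.047, -0.003], [-0.003, -0.006, -1.0]]
wrist_force: [-0.5, -0.7, -0.4]
gripper_width: 0.0499
gripper_force: 0.0
```

>>> drive_tool(
  claw=[0.05,0.05,0.05],
  xyz=[
    [0,0,0],
    [0,0,0],
    [0,0,0],
  ],
  angular=[
    [0,0,0],
    [0,0,0],
    [0,0,0],
  ],
)

```text
clock: 21.07
eef_pos: [0.5365, -0.075, 0.197]
tool_rot: [[0.038, 0.999, 0.001], [0.999, -0.038, 0.001], [0.001, 0.001, -1.0]]
wrist_force: [0.2, 0.0, -0.6]
gripper_width: 0.0499
gripper_force: 0.0
```

Run:
```python
from go import *
a=plan([.5375,-.0762,.06],-2.3); plan([.5375,-.0762,.032],-2.3,0,a)
p,d=snap('top','top7'); q,_=snap('side','side7')
f=lambda im,x,y,w,h:cv2.resize(im[y:y+h,x:x+w],(400,300),interpolation=cv2.INTER_CUBIC)
cv2.imwrite('pics/c7.png',np.hstack([f(p,160,140,100,75),f(q,280,180,100,75)]))
```

```text
xyz [-0.0013, 0.0009, 0.137] ang [0.0012, -0.0008, 0.002]
xyz [0.0, 0.0, 0.028] ang [0.0, 0.0, 0.0]
```

View pics/c7.png

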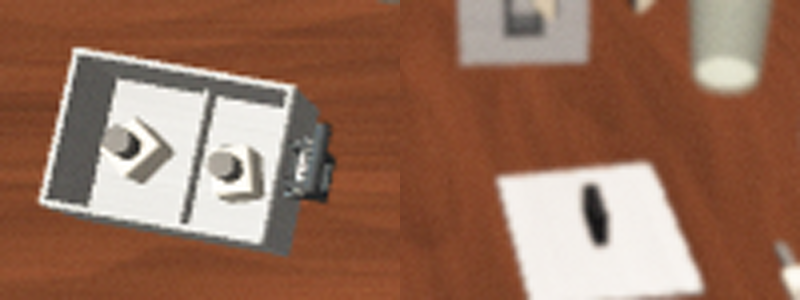

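Both bottles stand in the case: the new one at crop (135,150), the stored one at (235,170), and the clamp still up. Now for the lid.

>>> drive_tool(
  claw=[0.04,0.04,0.04,0.04,0.04,0.04,0.04,0.04,0.04],
  xyz=[
    [-0.001,0.001,0.03],
    [-0.001,0.001,0.06],
    [-0.001,0.001,0.09],
    [-0.001,0.001,0.12],
    [-0.001,0.001,0.14],
    [-0.001,0.001,0.155],
    [-0.001,0.001,0.163],
    [-0.001,0.001,0.165],
    [-0.001,0.001,0.165],
  ],
  angular=[
    [0,0,0],
    [0,0,0],
    [0,0,0],
    [0,0,0],
    [0,0,0],
    [0,0,0],
    [0,0,0],
    [0,0,0],
    [0,0,0],
  ],
)

```text
clock: 21.92
eef_pos: [0.5379, -0.0767, 0.0322]
tool_rot: [[0.039, 0.999, 0.001], [0.999, -0.039, 0.0], [0.0, 0.001, -1.0]]
wrist_force: [-0.2, -0.1, -0.6]
gripper_width: 0.0401
gripper_force: 0.0
```

>>> drive_tool(
  claw=[0,0,0,0,0,0,0,0,0,0],
  xyz=[
    [0,0,0],
    [0,0,0],
    [0,0,0],
    [0,0,0],
    [0,0,0],
    [0,0,0],
    [0,0,0],
    [0,0,0],
    [0,0,0],
    [0,0,0],
  ],
  angular=[
    [0,0,0],
    [0,0,0],
    [0,0,0],
    [0,0,0],
    [0,0,0],
    [0,0,0],
    [0,0,0],
    [0,0,0],
    [0,0,0],
    [0,0,0],
  ],
  newtons=35,
)

```text
clock: 22.75
eef_pos: [0.5381, -0.0777, 0.0327]
tool_rot: [[0.04, 0.999, 0.002], [0.999, -0.04, -0.001], [-0.0, 0.002, -1.0]]
wrist_force: [0.4, -0.8, 5.8]
gripper_width: 0.0118
gripper_force: 35.0
```

Run:
```python
from meas import *
s=manip.get_state();print(s['eef_pos'],s['gripper_width'],s['gripper_force'],np.degrees(np.arctan2(s['tool_rot'][1][1],s['tool_rot'][0][1])))
for n in('top','side'):snap(n,n+'8')
```

```text
[ 0.53809476 -0.07772777  0.03267305] 0.011786580145425213 35.00277757644653 -2.305002983184332
```

>>> drive_tool(
  claw=[0,0,0,0,0,0,0,0,0,0],
  xyz=[
    [0,0,-0.005],
    [0,0,-0.02],
    [0,0,-0.045],
    [0,0,-0.075],
    [0,0,-0.105],
    [0,0,-0.135],
    [0,0,-0.165],
    [0,0,-0.19],
    [0,0,-0.21],
    [0,0,-0.215],
  ],
  angular=[
    [0,0,0],
    [0,0,0],
    [0,0,0],
    [0,0,0],
    [0,0,0],
    [0,0,0],
    [0,0,0],
    [0,0,0],
    [0,0,0],
    [0,0,0],
  ],
)

```text
clock: 23.68
eef_pos: [0.538, -0.0773, 0.2501]
tool_rot: [[0.04, 0.999, 0.005], [0.999, -0.04, -0.001], [-0.001, 0.005, -1.0]]
wrist_force: [-0.0, 0.5, -1.9]
gripper_width: 0.0119
gripper_force: 35.0
```

Run:
```python
from go import *
s=manip.get_state();print(s['gripper_width'],s['gripper_force'],s['joint_positions'])
plan([.5555,.2662,.25],-10.1)
```

```text
0.011930562137290063 34.998157024383545 [ 0.62991552  0.46984652 -0.83138356  1.96544017  0.4459412   0.89239197
 -0.47410036]
xyz [0.3439, 0.0037, -0.0001] ang [0.0048, 0.0002, 0.1362]
```

>>> drive_tool(
  claw=[0,0,0,0,0,0,0,0,0,0,0,0],
  xyz=[
    [0.02,0,0],
    [0.05,0,0],
    [0.08,0.001,0],
    [0.115,0.001,0],
    [0.15,0.001,0],
    [0.185,0.002,0],
    [0.22,0.002,0],
    [0.255,0.003,0],
    [0.285,0.003,0],
    [0.31,0.003,0],
    [0.33,0.004,0],
    [0.344,0.004,0],
  ],
  angular=[
    [0,0,0.01],
    [0,0,0.02],
    [0,0,0.03],
    [0,0,0.045],
    [0,0,0.06],
    [0,0,0.07],
    [0,0,0.085],
    [0,0,0.1],
    [0,0,0.11],
    [0,0,0.12],
    [0,0,0.13],
    [0.003,0,0.136],
  ],
)

```text
clock: 24.68
eef_pos: [0.554, 0.2683, 0.2459]
tool_rot: [[0.173, 0.985, -0.004], [0.985, -0.173, 0.0], [-0.0, -0.004, -1.0]]
wrist_force: [0.3, 0.5, -2.7]
gripper_width: 0.0119
gripper_force: 35.0
```

>>> drive_tool(
  claw=[0,0,0,0],
  xyz=[
    [0,0,0],
    [0,0,0],
    [0,0,0],
    [0,0,0],
  ],
  angular=[
    [0,0,0],
    [0,0,0],
    [0,0,0],
    [0,0,0],
  ],
)

```text
clock: 25.02
eef_pos: [0.5553, 0.2642, 0.2467]
tool_rot: [[0.177, 0.984, -0.002], [0.984, -0.177, -0.001], [-0.001, -0.002, -1.0]]
wrist_force: [-0.5, -0.3, -2.0]
gripper_width: 0.0116
gripper_force: 35.0
```

Run:
```python
from meas import *
from go import plan
s=manip.get_state();print(s['gripper_width'],s['eef_pos'],s['joint_positions'])
plan([.5555,.2662,.13],-10.1)
for n in('top','side'):snap(n,n+'9')
for n,p,P,sat,val in main('9'):
    zl=s['eef_pos'][2]-.0327+.013
    m=near(P,.556,.267,.12)&(abs(P[...,2]-zl)<.006)&(sat<70)
    print(n,m.sum(),zl); 
    if m.sum()>50: print(np.nanmedian(P[m],0),rect(n,m,zl), [np.round(np.nanpercentile(P[m][:,i],[0.5,99.5]),4) for i in range(2)])
q=cv2.imread('pics/side9.png'); cv2.imwrite('pics/c9.png',cv2.resize(q[90:210,240:400],(800,600),interpolation=cv2.INTER_CUBIC))
```

```text
0.011634125802796247 [0.55529577 0.26422322 0.24668215] [-0.03330494  0.55056078 -0.75801633  1.81271768  0.45281295  0.96271805
 -1.16189792]
xyz [0.0022, 0.0001, 0.1167] ang [-0.002, 0.0014, -0.0014]
top 5 0.2269821487809265
side 504 0.2269821487809265
[0.54669527 0.24082381 0.22580661] [552.4 254.9 551.4 246.  165.7 113.5  80.1] [array([0.4891, 0.6182]), array([0.1789, 0.3428])]
```

View pics/c9.png

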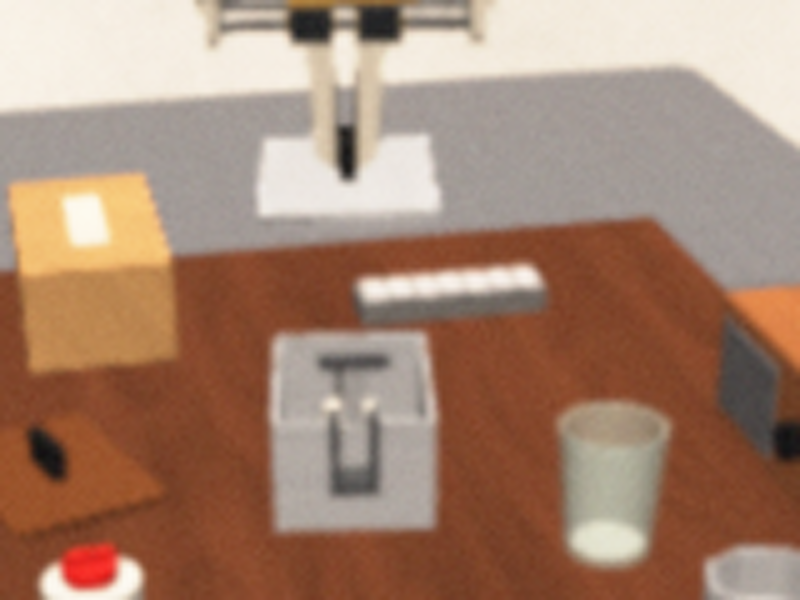

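The side view shows the lid held level above the case (lid at about (350,175), case at (355,430)), with both bottle caps visible inside. Lowering in steps.

>>> drive_tool(
  claw=[0,0,0,0,0,0,0,0,0],
  xyz=[
    [0.002,0,0.02],
    [0.002,0,0.045],
    [0.002,0,0.07],
    [0.002,0,0.09],
    [0.002,0,0.105],
    [0.002,0,0.115],
    [0.002,0,0.12],
    [0.002,0,0.12],
    [0.002,0,0.12],
  ],
  angular=[
    [0,0,0],
    [0,0,0],
    [0,0,0],
    [0,0,0],
    [0,0,0],
    [0,0,0],
    [0,0,0],
    [0,0,0],
    [0,0,0],
  ],
)

```text
clock: 25.87
eef_pos: [0.5556, 0.2681, 0.1277]
tool_rot: [[0.175, 0.985, -0.001], [0.985, -0.175, 0.001], [0.0, -0.001, -1.0]]
wrist_force: [-0.1, 0.2, -1.5]
gripper_width: 0.0117
gripper_force: 35.0
```

Run:
```python
from meas import *
from go import plan
plan([.5555,.2662,.116],-10.1)
snap('side','side10')
for n in ('side',):
    s=manip.get_state(); p=cv2.imread('pics/side10.png');P=cloud(n,np.load('pics/side10.npy')); sat=cv2.cvtColor(p,cv2.COLOR_BGR2HSV)[...,1]
    zl=s['eef_pos'][2]-.0327+.013
    m=near(P,.556,.267,.12)&(abs(P[...,2]-zl)<.005)&(sat<70); r=near(P,.556,.267,.12)&(P[...,2]>.02)&(P[...,2]<.075)&(sat<70)
    # x-extent of lid front edge and of the case's -y face, in case frame
    c,sn=np.cos(np.radians(-10.1)),np.sin(np.radians(-10.1))
    for k,mm in(('lid',m),('face',r)):
        d=P[mm][:,:2]-[.5557,.2674]; x=d@[c,sn]; y=d@[-sn,c]
        print(k,mm.sum(),np.round(np.percentile(x,[1,2,98,99]),4),np.round(np.percentile(y,[1,99]),4))
```

```text
xyz [-0.0019, 0.0003, 0.0116] ang [-0.0013, -0.0004, 0.0]
lid 480 [-0.0577 -0.0562  0.0537  0.0543] [-0.1062  0.0777]
face 522 [-0.0531 -0.0523  0.0504  0.0506] [-0.1066  0.0724]
```

>>> drive_tool(
  claw=[0,0,0,0,0],
  xyz=[
    [-0.002,0,0.006],
    [-0.002,0,0.012],
    [-0.002,0,0.015],
    [-0.002,0,0.017],
    [-0.002,0,0.017],
  ],
  angular=[
    [0,0,0],
    [0,0,0],
    [0,0,0],
    [0,0,0],
    [0,0,0],
  ],
)

```text
clock: 26.33
eef_pos: [0.5546, 0.266, 0.1096]
tool_rot: [[0.175, 0.985, -0.002], [0.985, -0.175, -0.0], [-0.001, -0.002, -1.0]]
wrist_force: [-0.2, -0.1, -2.0]
gripper_width: 0.0118
gripper_force: 35.0
```

>>> drive_tool(
  claw=[0,0,0,0,0],
  xyz=[
    [0,0,0.002],
    [0,0,0.0035],
    [0,0,0.005],
    [0,0,0.0055],
    [0,0,0.0055],
  ],
  angular=[
    [0,0,0],
    [0,0,0],
    [0,0,0],
    [0,0,0],
    [0,0,0],
  ],
)

```text
clock: 26.75
eef_pos: [0.5548, 0.2662, 0.1048]
tool_rot: [[0.175, 0.985, -0.002], [0.985, -0.175, 0.0], [-0.0, -0.002, -1.0]]
wrist_force: [-0.4, 0.2, 1.0]
gripper_width: 0.0115
gripper_force: 35.0
```

The lid is home: TCP z is 0.1048, against 0.1047 expected, with first contact. Releasing.

>>> drive_tool(
  claw=[0,0.04,0.04,0.04,0.04,0.04,0.04],
  xyz=[
    [0,0,0.0005],
    [0,0,0.0005],
    [0,0,0.0005],
    [0,0,0.0005],
    [0,0,0.0005],
    [0,0,0.0005],
    [0,0,0.0005],
  ],
  angular=[
    [0,0,0],
    [0,0,0],
    [0,0,0],
    [0,0,0],
    [0,0,0],
    [0,0,0],
    [0,0,0],
  ],
)

```text
clock: 27.33
eef_pos: [0.5549, 0.2661, 0.104]
tool_rot: [[0.175, 0.985, -0.002], [0.985, -0.175, 0.0], [-0.0, -0.002, -1.0]]
wrist_force: [-0.3, -0.4, -0.2]
gripper_width: 0.0395
gripper_force: 0.0
```

>>> drive_tool(
  claw=[0.04,0.04,0.04,0.02,0.0,0,0,0,0,0],
  xyz=[
    [0,0,-0.005],
    [0,0,-0.02],
    [0,0,-0.05],
    [0,0,-0.09],
    [0,0,-0.13],
    [0,0,-0.14],
    [0,0,-0.14],
    [0,0,-0.14],
    [0,0,-0.14],
    [0,0,-0.14],
  ],
  angular=[
    [0,0,0],
    [0,0,0],
    [0,0,0],
    [0,0,0],
    [0,0,0],
    [0,0,0],
    [0,0,0],
    [0,0,0],
    [0,0,0],
    [0,0,0],
  ],
)

```text
clock: 28.17
eef_pos: [0.5545, 0.2655, 0.2425]
tool_rot: [[0.175, 0.985, -0.004], [0.985, -0.175, -0.001], [-0.002, -0.004, -1.0]]
wrist_force: [0.6, 0.4, -0.6]
gripper_width: 0.0011
gripper_force: 0.0
```

Run:
```python
from meas import *
from go import plan
s=manip.get_state();print(s['eef_pos'],s['gripper_width'],s['joint_positions'])
for n in('top','side'):snap(n,n+'11')
c,sn=np.cos(np.radians(-10.1)),np.sin(np.radians(-10.1))
for n,p,P,sat,val in main('11'):
    d=P[...,:2]-[.5557,.2674]; x=d@[c,sn]; y=d@[-sn,c]
    m=(abs(x)<.07)&(abs(y)<.09)&(abs(P[...,2]-.085)<.006)&(sat<70)
    A=np.c_[x[m],y[m],np.ones(m.sum())]; print(n,m.sum(),'plane',np.linalg.lstsq(A,P[m][:,2],rcond=None)[0].round(4),np.percentile(x[m],[1,99]).round(4),np.percentile(y[m],[1,99]).round(4))
    k=(abs(x)<.03)&(y<-.085)&(P[...,2]>.125); print('bar',k.sum(),np.median(x[k]),np.median(y[k]),P[k][:,2].max() if k.any() else '')
# approach pose: outside the bar, bar at case y -0.114
R2=lambda y:np.array([.5557,.2674])+y*np.array([-sn,c])
for y,z in((-.16,.25),(-.145,.145)): plan([*R2(y),z],-10.1)
```

```text
[0.55447178 0.26547753 0.242503  ] 0.0010621231656563956 [-0.03609303  0.55581406 -0.75783601  1.81638218  0.45726045  0.95723513
 -1.16657182]
top 3 plane [-3.0395  1.3114  0.3453] [0.0529 0.0556] [-0.0765 -0.0715]
bar 817 -0.01952476057921402 -0.1154895087704977 0.7143745788171457
side 511 plane [-0.002   0.0017  0.0829] [-0.0582  0.0538] [-0.0812  0.0744]
bar 181 -0.00550313288992125 -0.09726631038634596 0.5983365165234609
xyz [-0.1582, 0.0007, -0.0071] ang [-0.0037, 0.0013, 0.0005]
xyz [-0.1431, 0.0011, 0.0979] ang [-0.0037, 0.0013, 0.0005]
```

The lid is level and centred. Next I go behind the clamp with the fingers closed, then push it over toward the case.

>>> drive_tool(
  claw=[0,0,0,0,0,0,0,0,0,0],
  xyz=[
    [-0.03,0,-0.005],
    [-0.06,0,-0.007],
    [-0.095,0.001,-0.007],
    [-0.13,0.001,-0.007],
    [-0.158,0.001,0.01],
    [-0.158,0.001,0.04],
    [-0.158,0.001,0.07],
    [-0.158,0.001,0.095],
    [-0.158,0.001,0.1],
    [-0.158,0.001,0.1],
  ],
  angular=[
    [0,0,0],
    [0,0,0],
    [0,0,0],
    [0,0,0],
    [0,0,0],
    [0,0,0],
    [0,0,0],
    [0,0,0],
    [0,0,0],
    [0,0,0],
  ],
)

```text
clock: 29.1
eef_pos: [0.5271, 0.1104, 0.1424]
tool_rot: [[0.174, 0.985, -0.006], [0.985, -0.174, -0.0], [-0.001, -0.006, -1.0]]
wrist_force: [0.3, -0.2, 0.2]
gripper_width: 0.0011
gripper_force: 0.0
```

```bash
cat >> go.py <<'E'
def incase(p):
    c,s=np.cos(np.radians(-10.1)),np.sin(np.radians(-10.1)); d=np.array(p[:2])-[.5557,.2674]
    return np.round([d@[c,s],d@[-s,c],p[2]],4)
def W(x,y,z):
    c,s=np.cos(np.radians(-10.1)),np.sin(np.radians(-10.1)); return [.5557+x*c-y*s,.2674+x*s+y*c,z]
E
python3 - <<'E'
from go import *
s=manip.get_state();print(incase(s['eef_pos']),s['dq'].round(2))
a=plan(W(0,-.135,.141),-10.1);plan(W(0,-.062,.141),-10.1);
E
```

```text
[-0.0006 -0.1596  0.1424] [ 0.01 -0.04 -0.03 -0.04 -0.02  0.03  0.02]
xyz [0.0246, 0.0006, 0.0014] ang [-0.0056, 0.0013, 0.0012]
xyz [0.0976, 0.0007, 0.0013] ang [-0.0056, 0.0013, 0.0012]
```

>>> drive_tool(
  claw=[0,0,0,0,0,0,0,0,0,0,0,0],
  xyz=[
    [0.012,0,0.001],
    [0.022,0,0.001],
    [0.032,0,0.001],
    [0.042,0,0.001],
    [0.052,0,0.001],
    [0.062,0,0.001],
    [0.07,0,0.001],
    [0.078,0,0.001],
    [0.086,0,0.001],
    [0.094,0,0.001],
    [0.098,0,0.001],
    [0.098,0,0.001],
  ],
  angular=[
    [0,0,0],
    [0,0,0],
    [0,0,0],
    [0,0,0],
    [0,0,0],
    [0,0,0],
    [0,0,0],
    [0,0,0],
    [0,0,0],
    [0,0,0],
    [0,0,0],
    [0,0,0],
  ],
)

```text
clock: 30.1
eef_pos: [0.5457, 0.2092, 0.1434]
tool_rot: [[0.174, 0.985, -0.001], [0.985, -0.174, 0.003], [0.003, -0.001, -1.0]]
wrist_force: [-0.2, 0.9, 0.1]
gripper_width: 0.0002
gripper_force: 0.0
```

Run:
```python
from go import *
s=manip.get_state();print(incase(s['eef_pos']),s['wrist_force'].round(1))
q,_=snap('side','side12'); cv2.imwrite('pics/c12.png',cv2.resize(q[110:200,260:380],(640,480),interpolation=cv2.INTER_CUBIC))
```

```text
[ 0.0004 -0.059   0.1434] [-0.2  0.9  0.1]
```

View pics/c12.png

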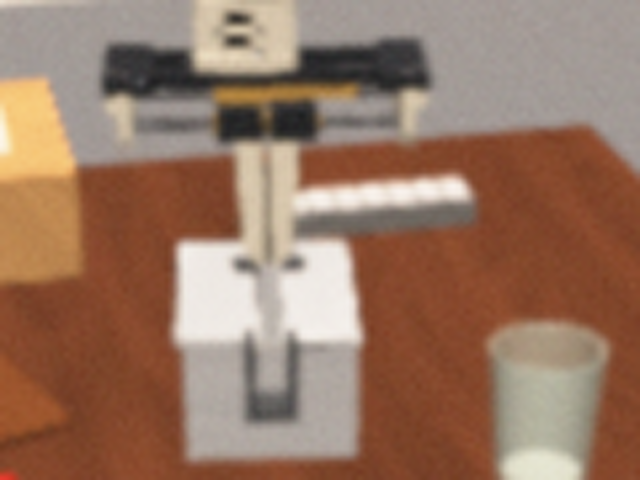

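The side crop shows the arm swung past upright, with its bar in front of the fingertips at about (270,263). Now I rise a little, shift over the bar and press down.

>>> drive_tool(
  claw=[0,0,0,0,0,0,0,0,0,0,0],
  xyz=[
    [0,0,-0.006],
    [0.004,0,-0.012],
    [0.01,0,-0.012],
    [0.014,0,-0.012],
    [0.014,0,-0.006],
    [0.014,0,0.002],
    [0.014,0,0.01],
    [0.014,0,0.018],
    [0.014,0,0.025],
    [0.014,0,0.029],
    [0.014,0,0.03],
  ],
  angular=[
    [0,0,0],
    [0,0,0],
    [0,0,0],
    [0,0,0],
    [0,0,0],
    [0,0,0],
    [0,0,0],
    [0,0,0],
    [0,0,0],
    [0,0,0],
    [0,0,0],
  ],
)

```text
clock: 31.07
eef_pos: [0.5473, 0.2202, 0.1119]
tool_rot: [[0.175, 0.985, -0.003], [0.985, -0.175, -0.001], [-0.001, -0.003, -1.0]]
wrist_force: [0.0, 1.3, 2.3]
gripper_width: 0.0008
gripper_force: 1.0
```

>>> drive_tool(
  claw=[0,0,0,0],
  xyz=[
    [0,0,0.002],
    [0,0,0.003],
    [0,0,0.003],
    [0,0,0.003],
  ],
  angular=[
    [0,0,0],
    [0,0,0],
    [0,0,0],
    [0,0,0],
  ],
)

```text
clock: 31.4
eef_pos: [0.5476, 0.2199, 0.11]
tool_rot: [[0.175, 0.984, -0.002], [0.984, -0.175, -0.001], [-0.001, -0.002, -1.0]]
wrist_force: [-0.4, 0.7, -0.9]
gripper_width: 0.0007
gripper_force: 0.0
```

Run:
```python
from go import *
s=manip.get_state();print(incase(s['eef_pos']),s['wrist_force'].round(1))
```

```text
[ 0.0004 -0.0482  0.11  ] [-0.4  0.7 -0.9]
```

>>> drive_tool(
  claw=[0,0,0,0],
  xyz=[
    [0.002,0,0.002],
    [0.002,0,0.004],
    [0.002,0,0.004],
    [0.002,0,0.004],
  ],
  angular=[
    [0,0,0],
    [0,0,0],
    [0,0,0],
    [0,0,0],
  ],
)

```text
clock: 31.73
eef_pos: [0.5481, 0.2207, 0.1085]
tool_rot: [[0.176, 0.984, -0.0], [0.984, -0.176, -0.004], [-0.004, 0.0, -1.0]]
wrist_force: [-7.6, -9.5, 32.9]
gripper_width: 0.0006
gripper_force: 15.9
```

Firm stop at tip height 94.5 mm (33 N), so the clamp is down on the lid. I'll retract and verify.

>>> drive_tool(
  claw=[0,0,0,0,0,0,0,0,0,0,0,0],
  xyz=[
    [0,0,-0.005],
    [0,0,-0.03],
    [0,0,-0.06],
    [0,0,-0.1],
    [0,0,-0.14],
    [-0.04,0,-0.17],
    [-0.08,0,-0.17],
    [-0.12,0,-0.17],
    [-0.16,0,-0.17],
    [-0.2,0,-0.17],
    [-0.22,0,-0.17],
    [-0.22,0,-0.17],
  ],
  angular=[
    [0,0,0],
    [0,0,0],
    [0,0,0],
    [0,0,0],
    [0,0,0],
    [0,0,0],
    [0,0,0],
    [0,0,0],
    [0,0,0],
    [0,0,0],
    [0,0,0],
    [0,0,0],
  ],
)

```text
clock: 32.73
eef_pos: [0.5086, -0.0, 0.2756]
tool_rot: [[0.182, 0.983, -0.004], [0.983, -0.182, -0.003], [-0.004, -0.003, -1.0]]
wrist_force: [0.5, -0.3, -0.9]
gripper_width: 0.0006
gripper_force: 0.0
```

Run:
```python
from meas import *
s=manip.get_state();print(s['eef_pos'],s['wrist_force'].round(1))
t,_=snap('top','top13');q,_=snap('side','side13')
f=lambda im,x,y,w,h:cv2.resize(im[y:y+h,x:x+w],(400,300),interpolation=cv2.INTER_CUBIC)
cv2.imwrite('pics/c13.png',np.hstack([f(t,160,140,100,75),f(q,270,140,80,60)]))
c,sn=np.cos(np.radians(-10.1)),np.sin(np.radians(-10.1))
for n,p,P,sat,val in main('13'):
    d=P[...,:2]-[.5557,.2674]; x=d@[c,sn]; y=d@[-sn,c]; z=P[...,2]
    m=(abs(x)<.075)&(abs(y)<.095)&(abs(z-.084)<.006)&(sat<70)&(val>170)
    A=np.c_[x[m],y[m],np.ones(m.sum())]; print(n,m.sum(),'plane',np.linalg.lstsq(A,z[m],rcond=None)[0].round(4),np.percentile(x[m],[1,99]).round(4),np.percentile(y[m],[1,99]).round(4))
    k=(abs(abs(x)-.015)<.006)&(abs(y+.04)<.01)&(val<140)&(z>.06); print('bar',k.sum(),np.median(y[k]),np.median(z[k]),' max z near clamp',np.nanmax(z[(abs(x)<.03)&(y<-.03)&(y>-.13)]))
```

```text
[ 5.08646222e-01 -2.62504457e-05  2.75582806e-01] [ 0.5 -0.3 -0.9]
top 2218 plane [-0.0001  0.0024  0.0855] [-0.0574  0.054 ] [-0.0758  0.0759]
bar 31 -0.04100891031569586 0.09399307410203928  max z near clamp 0.10037847017206114
side 524 plane [-0.0006  0.0015  0.0828] [-0.0582  0.0537] [-0.0814  0.0726]
bar 7 -0.0453547657448202 0.09078428944248695  max z near clamp 0.09620147502264131
```

View pics/c13.png

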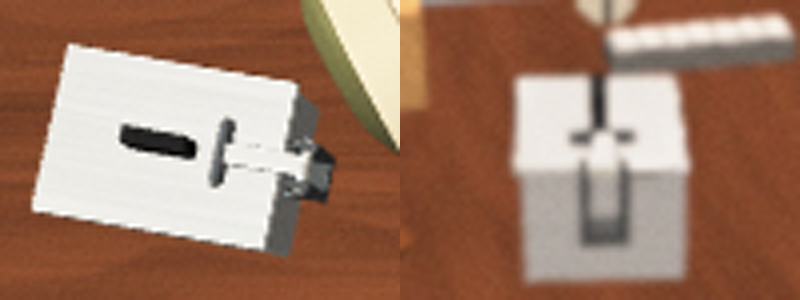

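The lid is level and home, with its plate top at about 85 mm and centred. The clamp lies flat across it at crop (220,152), bar top at 94 mm, and nothing is touching the robot. Handing in.

```bash
python3 -c "
from station import manip
print(manip.close_job())"
```

```text
the job is handed in; nothing more can be done
None
```

I handed the job in with the bottle standing in the empty half of the case, the lid fully home and the clamp down on it; the hand-in returned no verdict.

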